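Change the plug-in card and close up the contactors on a grinder's control panel

ROBOT

A 6-joint arm with a two-finger parallel gripper is mounted at the origin on the work surface. World frame = base frame: x ahead of the robot, y to its left, z up, the work surface at z = 0. Lengths are in m, angles in rad, forces in N, time in s.
With the tool pointing down it reaches from about 0.35 to 0.775 m from the base axis. Payload 7.3 kg.
Tool frame: the origin (TCP) lies at the centre of the arm's flange, where the gripper is bolted on; the fingertips stand 178 mm ahead of it and the grasp point (between the pads) lies 159 mm ahead of it (tip_extent is the distance from the TCP to the fingertips, in m); z points along the fingers, y is the line along which they close (so a half turn about z gives the same grasp; the last joint's range is limited). The gripper opens to 92 mm and grips with 3 to 60 N. Pads are 19 mm wide; open, the fingers measure 130 mm over their backs; the gripper's body (75 mm by 190 mm) begins 47 mm behind the grasp point.
Start: joints at [-1.26, 0.342, 1.524, -0, 1.275, -0.146], TCP at [0.232, -0.471, 0.405] pointing down, gripper open.
Joint ranges: [-2.53, 2.53], [-0.77, 2.02], [0.04, 2.7], [-1, 4.14], [0.28, 2.66], [-3.11, 3.11]. Speed limits (rad/s): [2.57, 2.57, 3.14, 3.14, 3.14, 3.14].

INTERFACE

Orientations are given as [roll, pitch, yaw] about the fixed x, y, z axes, in that order (R = Rz(yaw) Ry(pitch) Rx(roll)).
In Python, from cell import * gives the robot as it stands.
- The arm moves only by the tool arm_command, never from a script. Its arguments are lists of equal length, an entry for each row: "xyz": the shift along the world's x, y, z in mm, a list of three; "spin": the turn about the world's z in degrees. In form: {"xyz": [[tx, ty, tz], ...], "spin": [spin, ...]}. A call has 1 to 20 rows; each row shifts and turns the commanded pose from where the row before left it; what a row does not reach is not made up. A row lasts 1/10 s, in which the tool goes at most 50 mm and 8.59 degrees, less where a joint would pass 70% of its speed; a pose out of reach is approached as far as the arm can. A call with a gripper value outside its range is refused whole. "jaw" is the opening, from -1 (shut) to 1 (fully open), set as the call begins (left out, the last holds). The fingers move at their own pace and stop on an object; "squeeze" is the grip in N (left out, the last holds). Time passes only in rows, so rows that do not move let the fingers close. It gives the time, the measured TCP pose, the force, the opening and the grip force at its end, in the units of the state.
- observe(): the state, without advancing time (a new reading comes with each control period).
- read_camera(name): name is "side" or "top"; returns a dict with "img" (480x640x3 uint8, red, green, blue), "depth" (480x640 float32, m along the optical axis (not along the pixel's ray), 0 where there is no reading), "fx", "fy", "cx", "cy" (pixels), "dist_coeffs" ([k1, k2, p1, p2, k3] as OpenCV has them; the pictures are not rectified), "world_from_camera" (4x4, takes a point from camera to world coordinates). Camera axes: x right, y up, looking along -z (the intrinsics and any distortion apply to the point x, -y, -z); pixel columns grow to the right and rows downward; lengths in m; the calibration is good to about 2 mm. A picture is of the moment at which its call begins.
- hand_in(): hands the job in; it is judged then, once.
The state is a dict: "time": time; "qpos": joint angles; "qvel": joint speeds; "joint_efforts": joint torques, N m; "tool_pos": TCP position; "tool_rot": TCP orientation; "contact_force": force on the tool from outside, world axes, zero at the start; "torque": the same for the moment, N m; "opening": finger opening in m; "grip_force": force on a finger pad.
Only numpy, scipy, OpenCV 4.12 (cv2) and the standard library are available. Lean on these libraries where they do the work, as an engineer would, in place of code of your own. Each camera call takes 0.05 s, during which the arm holds its last target. There are 200 camera calls.

TASK

Change the card in the control panel's socket: swing both ejector levers fully outward to pry the old card up, lift it out and put it in the blue bin, then stand the spare card (the one with ears, in the board rack) in the socket on the open levers and swing both levers fully inward to seat it home. Set every loose contactor from the bench astride the mounting rail and slide it flush against the contactor already fitted there or against the one before it, then slide the end stop up flush against the last one. Leave the other board and everything else on the bench where it is.

Things in the scene. Friction and masses are not known exactly. Their poses are not given: they have to be found in the camera images.
- panel: Control panel, fixed plate 250 x 360 x 4 mm; origin centre of underside; x away from the robot, y along rail and card, z up. 35 mm wide rail along y at panel x -65 mm, top at z 11.5. On its +y part a contactor (57 mm high from z 5.5) and terminal blocks are fitted; that contactor's -y face is at panel y +85 mm. Wiring duct along y at x 0, 26 mm wide, top z 34. Card socket at x +65.
- slot (a point): Where the middle of a card's lower edge rests when home: panel (65, 0, 10) mm, axes as the panel's. Groove 7 mm wide along y for the 4 mm card: a trough 76 mm long, 15 mm deep, with closed ends for the card's tongue; beyond it (|y| 42 to 68 mm) at each end two guide cheeks 6 mm apart, 42 mm high, with flared lips 6 mm higher.
- lever_left (a joint): Ejector lever at the socket's +y end (rad): 0 = in, upright, its hook over the card's ear; grows as its top swings outward (to +y); 0.8 = fully out. Pivot at panel (65, 60, 32) mm, axis along panel x. Stiff (about 4 N at the pad), stays where left. Swung out, its toe lifts that end of the card about 13 mm and the hook clears the ear; swung in, it lets the card down and holds it.
- lever_left_pad (a point): Middle of the left lever's thumb pad, 52 mm from the pivot along the lever; pad 16 mm (panel x) x 7 mm thick x 20 mm along the lever, so the lever ends 62 mm from its pivot; below the pad a 5 x 6 mm shank. Its z axis runs along the lever away from the pivot.
- lever_right (a joint): The same lever mirrored, at the socket's -y end: 0 = in, grows as its top swings outward (to -y), 0.8 = fully out. Pivot at panel (65, -60, 32) mm.
- lever_right_pad (a point): Middle of the right lever's thumb pad, as for the left.
- end_stop (a joint): End stop on the rail (m): 0 at the -y end, grows as it slides along the rail to +y, travel 225 mm; stays where left (about 4 N to slide). Grey block 50 mm across the rail, 12 mm along it, from z 8 to 42 mm above the bench.
- stop_face (a point): Centre of the end stop's +y face (the one that meets the last contactor), 25 mm above the bench; the block reaches 12 mm from here to -y. Axes as the panel's.
- old_card: Card now in the socket, 120 g. Green board 4 mm thick (its x), origin middle of its lower edge, y along it, z up. Tongue 72 mm long to z 16 mm; strip with an ear at each end, 104 mm long, z 16 to 28; board 68 mm long to z 56; aluminium grip bar 60 mm long, 12 mm thick, z 56 to 68 (top). Same both ways round.
- old_card_mid (a point): Middle of the old card, 34 mm above its origin.
- spare_card: Replacement card, same shape as the old one, standing upright in one of the board rack's two slots, lower edge 6 mm above the bench. Either way round is right.
- other_board: A different, smaller board without ears or grip bar (70 x 50 x 4 mm) in the rack's other slot; not part of the job.
- rack: Black board rack, fixed, base 125 x 130 x 6 mm, origin centre of underside; two 7 mm slots along its y at rack x -31 and +31 mm, walls up to 32 mm above the bench.
- bin: Blue open bin, fixed, 150 (x) x 180 (y) x 70 mm high, walls 4 mm; origin centre of underside.
- oilstone: Bystander: sharpening stone.
- screwdriver: Bystander: screwdriver.
- scissors: Bystander: pair of scissors.
- wrench: Bystander: wrench.
- oil_can: Bystander: small bottle, 130 mm high.
- screw_jar: Bystander: glass jar, 60 mm high.
- contactor1: Loose contactor (2 to 4 are present), upright on the bench, 170 g; origin centre of underside. 58 mm (its x) x 45 mm (its y), body to z 30, then a nose 44 (x) x 45 (y) up to z 57. Under it, along y, a channel 38 mm wide, 6 mm deep sits astride the rail: its y then along the rail (either way round), origin 5.5 mm above the bench.
- contactor2: Loose contactor, same as contactor1.
- contactor3: Loose contactor, same as contactor1.
- contactor4: Loose contactor, same as contactor1.
Things that resemble listed ones, but are neither listed nor needed, are in the scene too. What is shaped like the spare_card but orange or purple is not meant. There is more than one size of the bin; the one meant has the size given above.

How it is judged:
On the way, in this order (a step that is already met when the one before it is completed fails the run):
1. both ejector levers are swung outward and the old card stands pried up on them, still in the socket (value of joint each of lever_left, lever_right above 0.6 rad and horizontal distance between old_card and slot below 0.006 m and z of old_card in the frame of slot between 0.006 and 0.02 m and angle between old_card's own z axis and vertical below 0.15 rad), for 0.2 s.
2. the spare card stands in the socket, raised on the two open levers (value of joint each of lever_left, lever_right above 0.6 rad and horizontal distance between spare_card and slot below 0.006 m and z of spare_card in the frame of slot between 0.006 and 0.02 m and angle between spare_card's own z axis and vertical below 0.15 rad), for 0.2 s.
3. both levers are swung inward and the spare card is home (value of joint each of lever_left, lever_right below 0.12 rad and horizontal distance between spare_card and slot below 0.006 m and z of spare_card in the frame of slot between -0.003 and 0.003 m and angle between spare_card's own z axis and vertical below 0.15 rad and angle between the y axis of spare_card and the y axis of panel, either way round below 0.08 rad), for 0.2 s.
At the end, for the whole second after the job is handed in: Spare card upright, within 3 mm of home, both levers in (under 0.12 rad); old card in the blue bin; every contactor at rest on the rail within 3 mm of its place in an unbroken row from the fitted one; end stop within 3.5 mm of touching the last; bystanders moved under 30 mm (all of step 3 and x of old_card_mid in the frame of bin between -0.075 and 0.075 m and y of old_card_mid in the frame of bin between -0.09 and 0.09 m and z of old_card_mid in the frame of bin between 0 and 0.07 m and linear speed of each of spare_card, old_card, contactor1, contactor2, contactor3, contactor4 below 0.02 m/s and (y of contactor1 in the frame of panel between 0.0595 and 0.0655 m or (y of contactor1 in the frame of panel between 0.0145 and 0.0205 m and (y of contactor2 in the frame of panel between 0.0595 and 0.0655 m or y of contactor3 in the frame of panel between 0.0595 and 0.0655 m or y of contactor4 in the frame of panel between 0.0595 and 0.0655 m)) or (y of contactor1 in the frame of panel between -0.0305 and -0.0245 m and (y of contactor2 in the frame of panel between 0.0145 and 0.0205 m or y of contactor3 in the frame of panel between 0.0145 and 0.0205 m or y of contactor4 in the frame of panel between 0.0145 and 0.0205 m)) or (y of contactor1 in the frame of panel between -0.0755 and -0.0695 m and (y of contactor2 in the frame of panel between -0.0305 and -0.0245 m or y of contactor3 in the frame of panel between -0.0305 and -0.0245 m or y of contactor4 in the frame of panel between -0.0305 and -0.0245 m))) and (y of contactor2 in the frame of panel between 0.0595 and 0.0655 m or (y of contactor2 in the frame of panel between 0.0145 and 0.0205 m and (y of contactor1 in the frame of panel between 0.0595 and 0.0655 m or y of contactor3 in the frame of panel between 0.0595 and 0.0655 m or y of contactor4 in the frame of panel between 0.0595 and 0.0655 m)) or (y of contactor2 in the frame of panel between -0.0305 and -0.0245 m and (y of contactor1 in the frame of panel between 0.0145 and 0.0205 m or y of contactor3 in the frame of panel between 0.0145 and 0.0205 m or y of contactor4 in the frame of panel between 0.0145 and 0.0205 m)) or (y of contactor2 in the frame of panel between -0.0755 and -0.0695 m and (y of contactor1 in the frame of panel between -0.0305 and -0.0245 m or y of contactor3 in the frame of panel between -0.0305 and -0.0245 m or y of contactor4 in the frame of panel between -0.0305 and -0.0245 m))) and (y of contactor3 in the frame of panel between 0.0595 and 0.0655 m or (y of contactor3 in the frame of panel between 0.0145 and 0.0205 m and (y of contactor1 in the frame of panel between 0.0595 and 0.0655 m or y of contactor2 in the frame of panel between 0.0595 and 0.0655 m or y of contactor4 in the frame of panel between 0.0595 and 0.0655 m)) or (y of contactor3 in the frame of panel between -0.0305 and -0.0245 m and (y of contactor1 in the frame of panel between 0.0145 and 0.0205 m or y of contactor2 in the frame of panel between 0.0145 and 0.0205 m or y of contactor4 in the frame of panel between 0.0145 and 0.0205 m)) or (y of contactor3 in the frame of panel between -0.0755 and -0.0695 m and (y of contactor1 in the frame of panel between -0.0305 and -0.0245 m or y of contactor2 in the frame of panel between -0.0305 and -0.0245 m or y of contactor4 in the frame of panel between -0.0305 and -0.0245 m))) and (y of contactor4 in the frame of panel between 0.0595 and 0.0655 m or (y of contactor4 in the frame of panel between 0.0145 and 0.0205 m and (y of contactor1 in the frame of panel between 0.0595 and 0.0655 m or y of contactor2 in the frame of panel between 0.0595 and 0.0655 m or y of contactor3 in the frame of panel between 0.0595 and 0.0655 m)) or (y of contactor4 in the frame of panel between -0.0305 and -0.0245 m and (y of contactor1 in the frame of panel between 0.0145 and 0.0205 m or y of contactor2 in the frame of panel between 0.0145 and 0.0205 m or y of contactor3 in the frame of panel between 0.0145 and 0.0205 m)) or (y of contactor4 in the frame of panel between -0.0755 and -0.0695 m and (y of contactor1 in the frame of panel between -0.0305 and -0.0245 m or y of contactor2 in the frame of panel between -0.0305 and -0.0245 m or y of contactor3 in the frame of panel between -0.0305 and -0.0245 m))) and ((y of stop_face in the frame of panel between 0.0365 and 0.0435 m and (y of contactor1 in the frame of panel between 0.0595 and 0.0655 m or y of contactor2 in the frame of panel between 0.0595 and 0.0655 m or y of contactor3 in the frame of panel between 0.0595 and 0.0655 m or y of contactor4 in the frame of panel between 0.0595 and 0.0655 m)) or (y of stop_face in the frame of panel between -0.0085 and -0.0015 m and (y of contactor1 in the frame of panel between 0.0145 and 0.0205 m or y of contactor2 in the frame of panel between 0.0145 and 0.0205 m or y of contactor3 in the frame of panel between 0.0145 and 0.0205 m or y of contactor4 in the frame of panel between 0.0145 and 0.0205 m)) or (y of stop_face in the frame of panel between -0.0535 and -0.0465 m and (y of contactor1 in the frame of panel between -0.0305 and -0.0245 m or y of contactor2 in the frame of panel between -0.0305 and -0.0245 m or y of contactor3 in the frame of panel between -0.0305 and -0.0245 m or y of contactor4 in the frame of panel between -0.0305 and -0.0245 m)) or (y of stop_face in the frame of panel between -0.0985 and -0.0915 m and (y of contactor1 in the frame of panel between -0.0755 and -0.0695 m or y of contactor2 in the frame of panel between -0.0755 and -0.0695 m or y of contactor3 in the frame of panel between -0.0755 and -0.0695 m or y of contactor4 in the frame of panel between -0.0755 and -0.0695 m))) and x of contactor1 in the frame of panel between -0.069 and -0.061 m and z of contactor1 in the frame of panel between 0.0025 and 0.0085 m and angle between each of contactor1, contactor2, contactor3, contactor4's own z axis and vertical below 0.08 rad and x of contactor2 in the frame of panel between -0.069 and -0.061 m and z of contactor2 in the frame of panel between 0.0025 and 0.0085 m and x of contactor3 in the frame of panel between -0.069 and -0.061 m and z of contactor3 in the frame of panel between 0.0025 and 0.0085 m and x of contactor4 in the frame of panel between -0.069 and -0.061 m and z of contactor4 in the frame of panel between 0.0025 and 0.0085 m).
It fails at once if another thing on the bench is moved by more than 30 mm (distance of any of other_board, screwdriver, scissors, wrench, oil_can, screw_jar, oilstone from where it was at the start of the episode above 0.03 m).
Of contactor1, contactor2, contactor3, contactor4 only 2 to 4 are there at a start; the rules pass over those that are not, and their reading is None.
At some moment in a run one of contactor1, contactor2, contactor3, contactor4 may be knocked a few centimetres aside while the robot is not near it.
It also fails if it takes over 210 s, if anything falls off the work surface, if the arm or the gripper's body presses on something with over 40 N, if the wrist force passes 120 N, or if a joint passes its speed limit or range.

## Working session

There is one attempt and no reset: what is moved stays moved. The work goes in short steps, Python scripts to look and compute and a tool call to move; the robot and the scene stay as the last step left them, time stands still between calls to the robot, and variables do not carry over. Pictures are saved under pics/ and viewed, at most 14 in all, crops included, and the job is handed in when it is done.

Besides the shell and the picture viewer there is one more tool, called by a JSON object that holds its "name" and its "arguments". arm_command: Moves the arm, as the interface text tells. Its arguments: {"type":"object","properties":{"xyz":{"type":"array","items":{"type":"array","items":{"type":"number"}}},"spin":{"type":"array","items":{"type":"number"}},"jaw":{"type":"number"},"squeeze":{"type":"number"}},"required":["xyz","spin"]}

```bash
ls; mkdir -p pics
cat > h.py <<'E'
from cell import *
import numpy as np, cv2
def cam(n):
    return read_camera(n)
def ray(c,u,v):
    K=np.array([[c['fx'],0,c['cx']],[0,c['fy'],c['cy']],[0,0,1.]])
    p=cv2.undistortPoints(np.array([[[u,v]]],float),K,np.array(c['dist_coeffs'],float))[0,0]
    d=np.array([p[0],-p[1],-1.])
    T=np.array(c['world_from_camera']); return T[:3,3],T[:3,:3]@d
def at_z(c,u,v,z):
    o,d=ray(c,u,v); return o+d*(z-o[2])/d[2]
def dep(c,u,v):
    o,d=ray(c,u,v); return o+d*c['depth'][int(round(v)),int(round(u))]
def cloud(c):
    H,W=c['depth'].shape
    K=np.array([[c['fx'],0,c['cx']],[0,c['fy'],c['cy']],[0,0,1.]])
    uv=np.stack(np.meshgrid(np.arange(W),np.arange(H)),-1).reshape(-1,1,2).astype(float)
    p=cv2.undistortPoints(uv,K,np.array(c['dist_coeffs'],float))[:,0]
    d=np.c_[p[:,0],-p[:,1],-np.ones(len(p))]*c['depth'].reshape(-1,1)
    T=np.array(c['world_from_camera']); P=d@T[:3,:3].T+T[:3,3]
    return P.reshape(H,W,3)
def save(n,img): cv2.imwrite('pics/'+n,img[:,:,::-1])
E
python3 - <<'E'
from h import *
import pickle
s=observe();print(s)
for n in('top','side'):
    c=cam(n);save(n+'0.png',c['img']);print(n,c['fx'],c['dist_coeffs'],np.round(c['world_from_camera'],3).tolist(),(c['depth']>0).mean())
    pickle.dump(c,open(n+'0.pkl','wb'))
E
```

```text
pics
{'time': 0.0, 'qpos': array([-1.25998399e+00,  3.42738780e-01,  1.52502627e+00, -2.71864489e-05,
        1.27539595e+00, -1.45987615e-01]), 'qvel': array([ 0.00118923, -0.00134435, -0.00028704, -0.00068403, -0.00149861,
       -0.00177383]), 'joint_efforts': array([ 1.88195205e-03, -4.31233013e+01, -2.44226950e+01,  7.18786893e-02,
        5.58695721e-02, -1.16204092e-04]), 'tool_pos': array([ 0.23154685, -0.4710297 ,  0.40403318]), 'tool_rot': array([-3.14003721e+00, -2.02425780e-04,  4.56807730e-01]), 'contact_force': array([ 0.59241618, -0.37838695, -0.01056962]), 'torque': array([ 0.01544631, -0.04937049, -0.01600631]), 'grip_force': 0.0, 'opening': 0.09198621666815666}
top 562.9748053288716 [0.03841021 0.         0.         0.         0.        ] [[-0.098, 0.971, -0.216, 0.254], [-0.995, -0.096, 0.021, 0.104], [-0.0, 0.217, 0.976, 1.377], [0.0, 0.0, 0.0, 1.0]] 0.9959147135416667
side 454.9656432321186 [-0.04668713  0.          0.          0.          0.        ] [[-0.997, 0.047, -0.063, 0.435], [-0.077, -0.745, 0.663, 0.874], [-0.015, 0.665, 0.746, 0.968], [0.0, 0.0, 0.0, 1.0]] 0.9959440104166667
```

View pics/top0.png

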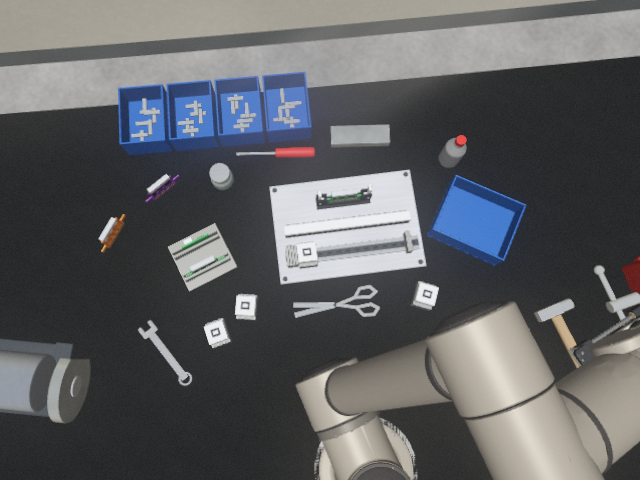

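View pics/side0.png

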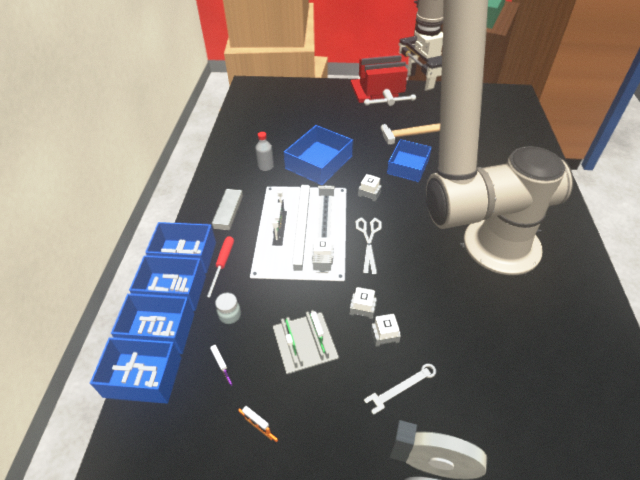

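The scene: panel around top (348,227), rack (203,256), wanted bin (477,220); a smaller blue bin shows at side (410,160) and parts bins at top-left. Loose contactors at top (246,306), (217,332), (426,294). Candidates for the spare card: rack boards at top (193,241) and (207,265), purple at (160,186), orange at (112,232). Next, a close crop.

Run:
```python
from h import *
import pickle
t=pickle.load(open('top0.pkl','rb'));s=pickle.load(open('side0.pkl','rb'))
def crop(c,x,y,w,h,W,H): return cv2.resize(c['img'][y:y+h,x:x+w],(W,H),interpolation=cv2.INTER_CUBIC)
a=crop(t,160,215,84,84,400,300*84//84); 
im=np.vstack([np.hstack([crop(t,160,218,80,60,400,300),crop(s,265,300,80,60,400,300)]),np.hstack([crop(t,290,165,100,75,400,300),crop(s,250,180,80,60,400,300)])])
save('crop1.png',im)
```

```text
(no output)
```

View pics/crop1.png

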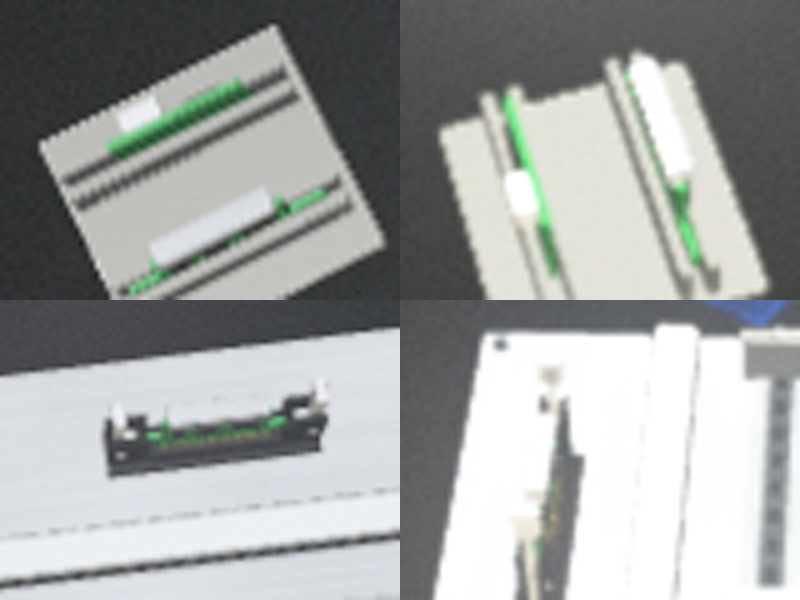

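```bash
cat > seg.py <<'E'
from h import *
def rect(P,ctr,r,z0,z1,mincnt=20):
    q=P.reshape(-1,3); m=(np.hypot(q[:,0]-ctr[0],q[:,1]-ctr[1])<r)&(q[:,2]>z0)&(q[:,2]<z1); q=q[m]
    if len(q)<mincnt: return None
    (cx,cy),(w,h),a=cv2.minAreaRect((q[:,:2]*1000).astype(np.float32))
    return len(q),round(cx,1),round(cy,1),round(w,1),round(h,1),round(a,1),'z',np.round(np.percentile(q[:,2],[5,50,95])*1000,1).tolist()
E
python3 - <<'E'
from seg import *
import pickle
t=pickle.load(open('top0.pkl','rb'));s=pickle.load(open('side0.pkl','rb'))
Pt,Ps=cloud(t),cloud(s)
for n,u,v,r,z0,z1 in [('c1',246,305,.05,.045,.07),('c2',217,331,.05,.045,.07),('c3',426,293,.05,.045,.07),('fit',307,253,.04,.05,.075),('spare',207,263,.06,.06,.09),('oldgrip',343,195,.04,.06,.1),('stop',411,241,.04,.03,.06),('duct',348,223,.13,.028,.04),('rackbase',203,257,.1,.003,.012),('rackall',203,257,.1,.003,.036),('bin',477,218,.16,.06,.08),('oil',453,150,.06,.05,.15),('jar',221,176,.06,.04,.09)]:
    c=Pt[v,u]; print(n,np.round(c*1000).tolist()); print('  T',rect(Pt,c,r,z0,z1)); print('  S',rect(Ps,c,r,z0,z1))
# panel corners
for u,v in [(271,188),(409,171),(425,266),(280,283)]: print(np.round(at_z(t,u,v,.004)*1000,1))
for u,v in [(263,187),(347,187),(345,277),(251,276)]: print(np.round(at_z(s,u,v,.004)*1000,1))
# table z
print([np.round(Pt[v,u][2]*1000,1) for u,v in [(60,250),(330,330),(400,150)]],[np.round(Ps[v,u][2]*1000,1) for u,v in [(330,400),(400,250)]])
E
```

```text
c1 [389.0, 237.0, 61.0]
  T (390, 388.9, 240.8, 45.5, 46.2, 80.1, 'z', [53.6, 58.8, 63.1])
  S (336, 390.2, 241.6, 48.1, 44.2, 81.2, 'z', [49.6, 57.0, 60.1])
c2 [336.0, 309.0, 59.0]
  T (393, 333.6, 313.1, 44.4, 45.8, 14.7, 'z', [52.7, 57.9, 62.5])
  S (384, 335.4, 314.1, 44.7, 47.1, 14.6, 'z', [48.3, 56.4, 60.2])
c3 [376.0, -183.0, 62.0]
  T (399, 374.1, -186.1, 45.7, 46.5, 68.6, 'z', [51.7, 58.2, 62.5])
  S (192, 375.6, -184.2, 49.6, 44.9, 67.6, 'z', [47.4, 57.1, 60.3])
fit [496.0, 84.0, 69.0]
  T (399, 500.6, 93.5, 44.9, 60.9, 2.8, 'z', [51.9, 63.5, 68.4])
  S (275, 501.4, 88.8, 42.8, 55.5, 3.5, 'z', [52.2, 62.3, 66.0])
spare [495.0, 320.0, 72.0]
  T (164, 496.6, 331.8, 14.1, 66.7, 22.4, 'z', [63.0, 74.6, 79.1])
  S (152, 496.1, 333.4, 12.2, 66.3, 22.1, 'z', [64.6, 73.3, 76.9])
oldgrip [629.0, -16.0, 70.0]
  T (157, 633.2, -17.8, 15.1, 66.9, 4.3, 'z', [68.1, 78.6, 83.6])
  S (93, 634.1, -17.1, 12.5, 63.4, 1.8, 'z', [64.8, 77.2, 80.7])
stop [511.0, -175.0, 14.0]
  T (124, 508.6, -162.0, 50.9, 12.7, 1.5, 'z', [32.5, 43.1, 49.3])
  S (85, 509.0, -161.0, 17.1, 46.9, 87.5, 'z', [32.0, 
[... 555 characters left out ...]
6, 215.8, 209.6, 58.5, 'z', [61.3, 69.8, 75.5])
  S (504, 567.8, -330.5, 214.8, 193.3, 58.9, 'z', [60.8, 67.4, 72.9])
oil [707.0, -288.0, 97.0]
  T (487, 695.3, -291.4, 50.3, 91.9, 69.2, 'z', [56.6, 91.6, 132.7])
  S (344, 696.4, -295.4, 95.5, 42.8, 13.2, 'z', [54.2, 85.5, 130.3])
jar [707.0, 275.0, 66.0]
  T (336, 718.8, 279.4, 47.8, 48.9, 7.4, 'z', [52.9, 61.2, 65.1])
  S (333, 719.0, 280.9, 47.7, 49.9, 50.7, 'z', [47.2, 59.8, 62.4])
[683.9 158.3   4. ]
[ 694.3 -196.7    4. ]
[ 447.  -202.4    4. ]
[439.9 156.6   4. ]
[ 710.2 -193.9    4. ]
[ 444.  -209.6    4. ]
[436.6 145.8   4. ]
[686.  158.9   4. ]
[np.float64(-3.2), np.float64(0.9), np.float64(3.7)] [np.float64(1.9), np.float64(-3.0)]
```

```bash
cat > fit.py <<'E'
from seg import *
from scipy.optimize import least_squares
from scipy.ndimage import map_coordinates
def project(c,X):
    T=np.linalg.inv(np.array(c['world_from_camera'])); p=X@T[:3,:3].T+T[:3,3]
    p=p*[1,-1,-1]
    K=np.array([[c['fx'],0,c['cx']],[0,c['fy'],c['cy']],[0,0,1.]])
    return cv2.projectPoints(p,np.zeros(3),np.zeros(3),K,np.array(c['dist_coeffs'],float))[0][:,0]
def fitrect(c,cx,cy,yaw,w,h,z,srch=8,sides=(0,1,2,3),sign=None,it=3):
    """w along local x, h along local y (mm); returns cx,cy,yaw(deg),resid"""
    g=cv2.cvtColor(c['img'],cv2.COLOR_RGB2GRAY).astype(float)
    p=np.array([cx,cy,np.radians(yaw)])
    for k in range(it):
        s_=srch if k==0 else srch/2
        S=[]
        for i in sides:
            a=np.linspace(-.42,.42,40)
            n=[(1,0),(-1,0),(0,1),(0,-1)][i]
            L=np.c_[np.full(40,n[0]*w/2),a*h] if n[0] else np.c_[a*w,np.full(40,n[1]*h/2)]
            S.append((L,np.array(n,float)))
        off=np.arange(-s_,s_+.01,.25)
        R=np.array([[np.cos(p[2]),-np.sin(p[2])],[np.sin(p[2]),np.cos(p[2])]])
        obs=[];loc=[];nn=[]
        for L,n in S:
            Q=(L[:,None]+off[None,:,None]*n)@R.T+p[:2]
            X=np.concatenate([Q/1000,np.full(Q.shape[:2]+(1,),z/1000)],-1).reshape(-1,3)
            uv=project(c,X); I=map_coordinates(g,[uv[:,1],uv[:,0]],order=1).reshape(Q.shape[:2])
            G=np.gradient(cv2.GaussianBlur(I,(9,1),0),axis=1)
            G=-G if sign==1 else (G if sign==-1 else abs(G))   # sign 1: bright inside
            j=G.argmax(1); ok=G.max(1)>1.0
            obs+=list(Q[np.arange(40),j][ok]); loc+=list(L[ok]); nn+=[n]*ok.sum()
        obs,loc,nn=map(np.array,(obs,loc,nn))
        def f(q):
            R=np.array([[np.cos(q[2]),-np.sin(q[2])],[np.sin(q[2]),np.cos(q[2])]])
            d=(obs-q[:2])@R-loc
            return (d*nn).sum(1)
        r=least_squares(f,p,loss='soft_l1',f_scale=.7); p=r.x
    return round(p[0],1),round(p[1],1),round(np.degrees(p[2]),2),'res',round(np.median(abs(f(p))),2),len(obs)
E
python3 - <<'E'
from fit import *
import pickle
for n in('top','side'):
    c=pickle.load(open(n+'0.pkl','rb'))
    print(n)
    print('panel',fitrect(c,567,-22,1.6,250,360,4,10,sign=1))
    for nm,x,y,a in[('c1',390,241,-9),('c2',334.5,313.5,14.6),('c3',375,-185,-22)]:
        for b in(0,90): print(nm,b,fitrect(c,x,y,a,44,45,57,5,sign=1) if b==0 else fitrect(c,x,y,a+90,44,45,57,5,sign=1))
    print('rack',fitrect(c,521,340,22,125,130,6,8,sign=1))
    print('bin',fitrect(c,572,-331,-31,150,180,70,8),fitrect(c,572,-331,59,150,180,70,8))
    print('fit',fitrect(c,501,88,2,44,45,62.5,6))
    print('spare grip',fitrect(c,496.5,333,22.2,12,60,74,5,sign=1))
    print('old grip',fitrect(c,633.5,-17.5,2,12,60,78,5,sign=1))
    print('stop',fitrect(c,509,-162,1.6,50,12,42,5))
E
```

```text
top
panel (np.float64(568.4), np.float64(-20.9), np.float64(1.59), 'res', np.float64(1.13), 160)
c1 0 (np.float64(389.8), np.float64(240.0), np.float64(-8.48), 'res', np.float64(0.86), 160)
c1 90 (np.float64(391.6), np.float64(239.8), np.float64(80.25), 'res', np.float64(1.3), 160)
c2 0 (np.float64(335.2), np.float64(313.3), np.float64(15.08), 'res', np.float64(0.5), 160)
c2 90 (np.float64(336.0), np.float64(313.5), np.float64(105.33), 'res', np.float64(0.98), 160)
c3 0 (np.float64(375.3), np.float64(-185.5), np.float64(-22.47), 'res', np.float64(1.01), 160)
c3 90 (np.float64(375.3), np.float64(-185.7), np.float64(67.29), 'res', np.float64(1.02), 160)
rack (np.float64(524.5), np.float64(342.9), np.float64(22.22), 'res', np.float64(0.5), 160)
bin (np.float64(571.1), np.float64(-327.9), np.float64(-30.89), 'res', np.float64(0.36), 32) (np.float64(563.8), np.float64(-327.1), np.float64(59.21), 'res', np.float64(0.23), 77)
fit (np.float64(500.0), np.float64(85.4), np.float64(1.86), 'res', np.float64(0.52), 157)
spare grip (np.float64(495.0), np.float64(331.7), np.float64(22.05), 'res', n
[... 823 characters left out ...]
, np.float64(67.12), 'res', np.float64(1.11), 154)
rack (np.float64(524.9), np.float64(343.3), np.float64(22.17), 'res', np.float64(0.5), 151)
bin (np.float64(575.0), np.float64(-329.8), np.float64(-31.68), 'res', np.float64(0.0), 2) (np.float64(564.3), np.float64(-327.7), np.float64(59.76), 'res', np.float64(0.54), 76)
fit (np.float64(506.6), np.float64(80.1), np.float64(-11.73), 'res', np.float64(0.92), 36)
spare grip (np.float64(495.6), np.float64(331.9), np.float64(21.84), 'res', np.float64(0.72), 160)
old grip (np.float64(632.0), np.float64(-20.1), np.float64(1.51), 'res', np.float64(0.75), 120)
stop (np.float64(508.8), np.float64(-162.8), np.float64(3.02), 'res', np.float64(0.66), 152)
```

{"name": "arm_command", "arguments": {"xyz": [[25,25.5,0],[25,25.5,0],[25,25.5,0],[25,25.5,0],[25,25.5,0],[25,25.5,0],[25,25.5,0],[25,25.5,0],[25,25.5,0],[25,25.5,0],[25,25.5,0],[25,25.5,0],[25,25.5,-20],[25,25.5,-20],[25,25.5,-20],[27,26.5,-20],[0,0,0]], "spin": [4.1,4.1,4.1,4.1,4.1,4.1,4.1,4.1,4.1,4.1,4.1,4.1,4.1,4.1,4,4,0], "jaw": -1}}

```text
time: 1.8
tool_pos: [0.6349, -0.0587, 0.3203]
tool_rot: [-3.136, -0.003, 1.604]
contact_force: [-0.3, 0.1, -0.6]
opening: 0.0004
grip_force: 0.0
```

Run:
```python
from fit import *
import pickle
s=observe();print(s['tool_pos'],np.degrees(s['tool_rot']),s['opening'])
for n in('top','side'):
    c=cam(n);pickle.dump(c,open(n+'1.pkl','wb'));save(n+'1.png',c['img'])
    print(n,'c3',rect(cloud(c),(.375,-.185),.06,.005,.034))
    for nm,x,y in[('c1',.390,.241),('c2',.334,.313)]: print(nm,rect(cloud(c),(x,y),.06,.008,.034))
    print(rect(cloud(c),(.2,-.3),.2,.045,.07),rect(cloud(c),(.25,.0),.1,.045,.07))
t=pickle.load(open('top1.pkl','rb'));s=pickle.load(open('side1.pkl','rb'))
def crop(c,x,y,w,h,W,H): return cv2.resize(c['img'][y:y+h,x:x+w],(W,H),interpolation=cv2.INTER_CUBIC)
cr=lambda c,X:crop(c,*(np.round(project(c,np.array([X]))[0]-[24,18]).astype(int)),48,36,266,200)
cs=[(.39,.24,.03),(.335,.313,.03),(.375,-.185,.03)]
b=np.vstack([np.hstack([cr(c,X) for X in cs]) for c in(t,s)])
save('crop2.png',np.hstack([b]))
```

```text
[ 0.63486244 -0.05871675  0.32028604] [-1.79688068e+02 -1.51367830e-01  9.18830130e+01] 0.0003923026834341306
top c3 (36, 396.6, -216.7, 97.6, 37.1, 32.9, 'z', [5.4, 6.3, 15.7])
c1 None
c2 (134, 333.5, 308.2, 80.6, 87.1, 2.8, 'z', [8.8, 29.1, 33.0])
(368, 268.0, -288.0, 241.8, 124.6, 62.5, 'z', [45.8, 51.1, 56.2]) None
side c3 (171, 370.0, -175.0, 52.2, 101.0, 86.2, 'z', [6.3, 21.8, 33.0])
c1 (217, 390.3, 242.2, 47.2, 59.1, 80.9, 'z', [10.8, 26.9, 32.5])
c2 (241, 339.6, 297.8, 59.9, 81.3, 15.0, 'z', [10.1, 25.2, 33.0])
(230, 271.3, -281.3, 260.7, 122.7, 62.3, 'z', [45.6, 49.7, 58.5]) None
```

View pics/crop2.png

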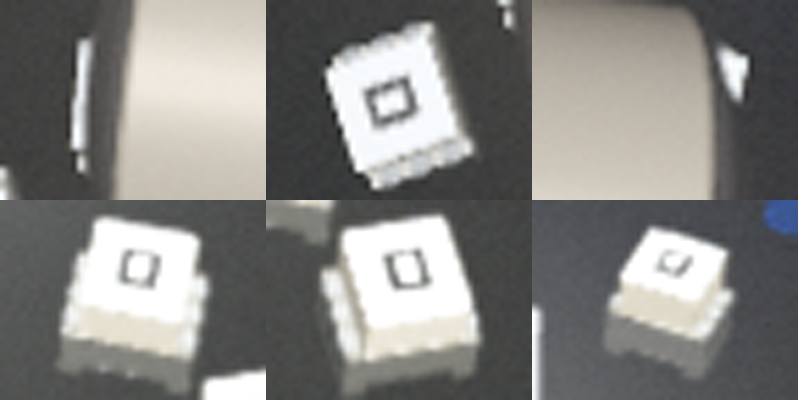

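View pics/side1.png

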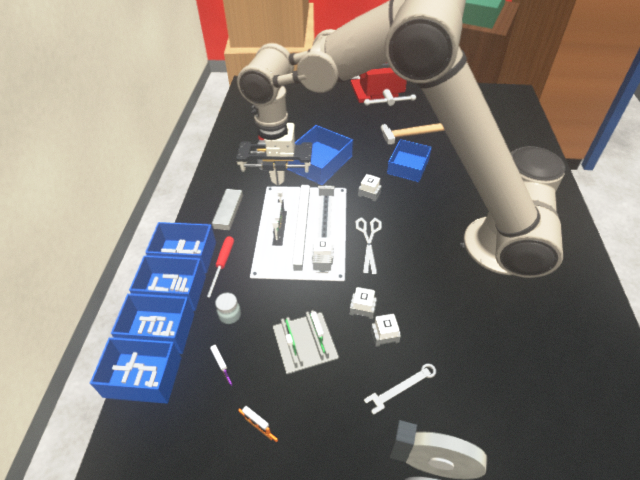

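Three loose contactors; the closeups (c1, c2, c3 left to right) show their channel/step orientation: local x at about -9°, 15°, -22°. The side view shows the fingers just above the socket, at (278,185).

{"name": "arm_command", "arguments": {"xyz": [[0,-3,-20],[0,0,-20],[0,0,-12],[0,0,-8],[0,0,0],[0,-2,0],[0,-2,0],[0,-2,0],[0,0,0]], "spin": [-0.3,0,0,0,0,0,0,0,0]}}

```text
time: 2.8
tool_pos: [0.6335, -0.0713, 0.2649]
tool_rot: [-3.141, -0.0, 1.593]
contact_force: [-1.8, 2.2, -0.3]
opening: 0.0008
grip_force: 1.3
```

{"name": "arm_command", "arguments": {"xyz": [[0,-3,-1],[0,-3,-1],[0,-3,-1],[0,-3,-1],[0,-3,-1],[0,-3,-1],[0,-3,-1.5],[0,-3,-1.5],[0,0,0]], "spin": [0,0,0,0,0,0,0,0,0]}}

```text
time: 3.7
tool_pos: [0.6337, -0.0958, 0.2555]
tool_rot: [3.141, 0.0, 1.593]
contact_force: [0.8, 0.9, 2.6]
opening: 0.0004
grip_force: 1.0
```

{"name": "arm_command", "arguments": {"xyz": [[0,-2,-1.5],[0,-2,-1.5],[0,-2,-1.5],[0,-2,-1.5],[0,0,0]], "spin": [0,0,0,0,0]}}

```text
time: 4.2
tool_pos: [0.6336, -0.1034, 0.2494]
tool_rot: [-3.141, 0.0, 1.593]
contact_force: [0.8, 1.5, 2.5]
opening: 0.0008
grip_force: 1.3
```

```bash
cat > lev.py <<'E'
from fit import *
import sys
c=cam('side');save(sys.argv[1],cv2.resize(c['img'][170:260,225:345],(800,600),interpolation=cv2.INTER_CUBIC))
E
python3 lev.py lev1.png
```

```text
(no output)
```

View pics/lev1.png

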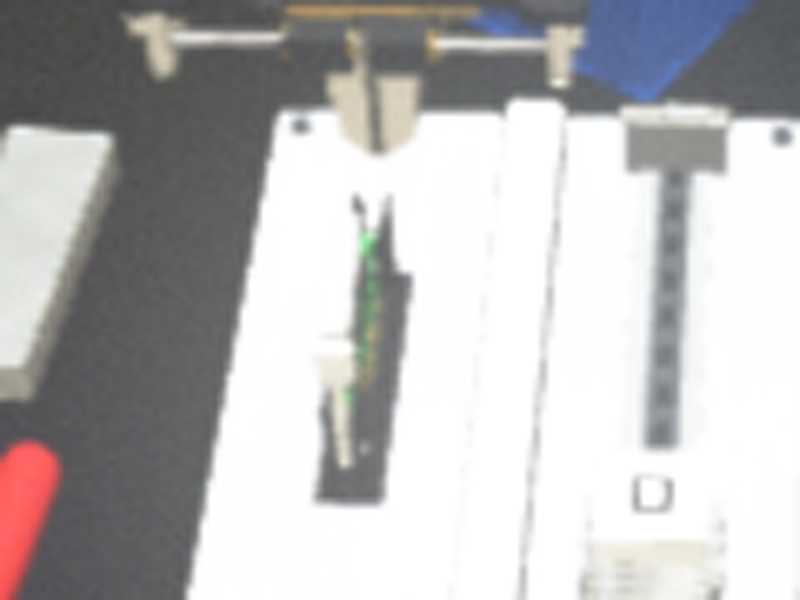

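{"name": "arm_command", "arguments": {"xyz": [[0,-2,-1],[0,-1.5,-1],[0,-1.5,-1],[0,0,0]], "spin": [0,0,0,0]}}

```text
time: 4.65
tool_pos: [0.6336, -0.106, 0.2479]
tool_rot: [3.141, -0.004, 1.593]
contact_force: [-0.7, 11.6, 11.0]
opening: 0.0005
grip_force: 8.6
```

{"name": "arm_command", "arguments": {"xyz": [[0,4,0],[0,4,10],[0,0,20],[0,10,15],[0,30,0],[-1,40,0],[-1,35,0],[-1,8,-10],[0,0,-10],[0,0,-8],[0,0,-4],[0,0,0]], "spin": [0,0,0,0,0,0,0,0,0,0,0,0]}}

```text
time: 5.85
tool_pos: [0.6306, 0.0216, 0.2592]
tool_rot: [-3.141, -0.0, 1.591]
contact_force: [-1.1, 0.2, 1.5]
opening: 0.0004
grip_force: 0.6
```

```bash
python3 lev.py lev2.png
```

```text
(no output)
```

View pics/lev2.png

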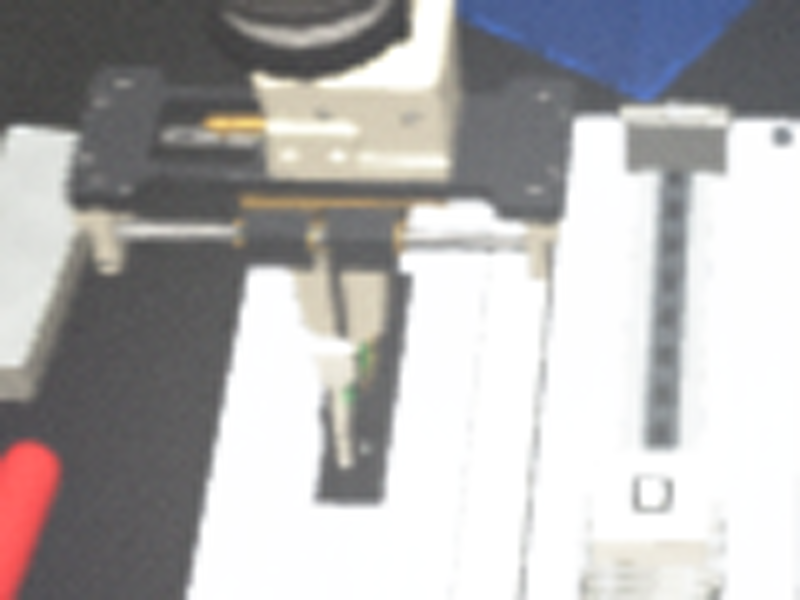

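{"name": "arm_command", "arguments": {"xyz": [[0,3,0],[0,3,0],[0,3,0],[0,3,0],[0,3,-0.5],[0,3,-0.5],[0,3,-0.5],[0,3,-1],[0,3,-1],[0,3,-1],[0,3,-1],[0,3,-1.5],[0,2.5,-1.5],[0,2,-1.5],[0,2,-1.5],[0,2,-1],[0,0,0]], "spin": [0,0,0,0,0,0,0,0,0,0,0,0,0,0,0,0,0]}}

```text
time: 7.6
tool_pos: [0.6307, 0.0668, 0.2474]
tool_rot: [3.141, 0.002, 1.593]
contact_force: [-1.1, -8.6, 2.7]
opening: 0.0005
grip_force: 3.5
```

{"name": "arm_command", "arguments": {"xyz": [[0,1.5,-0.5],[0,0,0]], "spin": [0,0]}}

```text
time: 7.8
tool_pos: [0.6307, 0.0674, 0.2472]
tool_rot: [3.141, 0.003, 1.593]
contact_force: [-3.5, -11.7, 4.1]
opening: 0.0004
grip_force: 5.5
```

{"name": "arm_command", "arguments": {"xyz": [[0,-4,0],[0,-4,20],[0,-10,25],[0,-20,20],[0,-25,20],[0,-23,0],[0,0,0],[0,0,0],[0,0,0]], "spin": [0,0,0,0,0,0,0,0,0], "jaw": 1}}

```text
time: 8.7
tool_pos: [0.6306, -0.0159, 0.3312]
tool_rot: [-3.141, -0.001, 1.594]
contact_force: [-0.2, 0.5, 0.5]
opening: 0.0679
grip_force: 0.0
```

```bash
python3 lev.py lev3.png
python3 - <<'E'
from fit import *
import pickle
c=cam('side');pickle.dump(c,open('side2.pkl','wb'))
print(rect(cloud(c),(.632,-.019),.04,.075,.11)); print('old grip',fitrect(c,632,-19,2,12,60,91,5,sign=1))
E
```

```text
(97, 638.3, -13.7, 12.5, 64.6, 1.9, 'z', [78.8, 90.8, 94.7])
old grip (np.float64(632.8), np.float64(-18.7), np.float64(-10.64), 'res', np.float64(0.86), 60)
```

View pics/lev3.png

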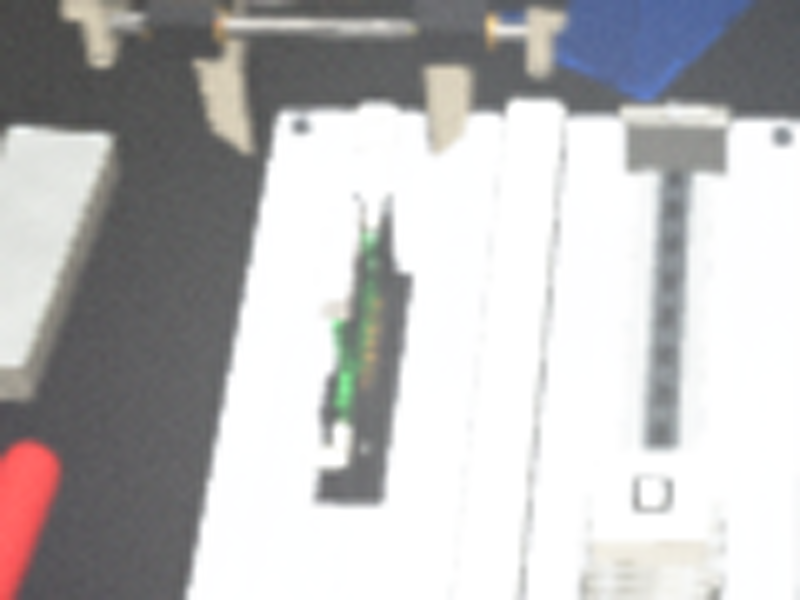

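{"name": "arm_command", "arguments": {"xyz": [[2,-3,-20],[0,0,-25],[0,0,-20],[0,0,-12],[0,0,-8],[0,0,0]], "spin": [0,0.2,0,0,0,0]}}

```text
time: 9.4
tool_pos: [0.6325, -0.0198, 0.2459]
tool_rot: [-3.14, -0.0, 1.597]
contact_force: [-0.4, -0.1, -0.1]
opening: 0.0918
grip_force: 0.0
```

{"name": "arm_command", "arguments": {"xyz": [[0,0,0],[0,0,0],[0,0,0],[0,0,0],[0,0,0],[0,0,0],[0,0,0],[0,0,0]], "spin": [0,0,0,0,0,0,0,0], "jaw": -1, "squeeze": 15}}

```text
time: 10.2
tool_pos: [0.6326, -0.0202, 0.2467]
tool_rot: [3.142, 0.0, 1.596]
contact_force: [-0.4, 0.2, 0.6]
opening: 0.0325
grip_force: 0.0
```

{"name": "arm_command", "arguments": {"xyz": [[0,0,0],[0,0,0],[0,0,0],[0,0,0],[0,0,0],[0,0,0],[0,0,0]], "spin": [0,0,0,0,0,0,0]}}

```text
time: 10.9
tool_pos: [0.6326, -0.0202, 0.2467]
tool_rot: [-3.142, 0.0, 1.597]
contact_force: [-0.7, -0.5, -0.5]
opening: 0.0121
grip_force: 15.0
```

{"name": "arm_command", "arguments": {"xyz": [[0,0,5],[0,0,10],[0,0,20],[0,0,25],[0,0,30],[0,0,15],[0,0,0],[0,0,0]], "spin": [0,0,0,0,0,0,0,0]}}

```text
time: 11.7
tool_pos: [0.6323, -0.0201, 0.3518]
tool_rot: [3.142, 0.0, 1.596]
contact_force: [-0.4, 0.8, -2.4]
opening: 0.0117
grip_force: 15.0
```

Run:
```python
from fit import *
import pickle
c=cam('side');pickle.dump(c,open('sideH.pkl','wb'));save('sideH.png',cv2.resize(c['img'][120:240,200:360],(800,600),interpolation=cv2.INTER_CUBIC))
print(observe()['tool_pos'])
P=cloud(c);print('ear/board',rect(P,(.633,-.02),.07,.142,.168))
g=c['img'].astype(int); m=(g[:,:,1]>g[:,:,0]+25)&(g[:,:,1]>g[:,:,2]+25)
q=P[m]; q=q[(abs(q[:,0]-.633)<.05)&(abs(q[:,1]+.02)<.08)&(q[:,2]>.1)];print(len(q),q.min(0),q.max(0))
```

```text
[ 0.63221918 -0.02008624  0.35087497]
ear/board (36, 630.4, -3.9, 80.1, 5.9, 88.8, 'z', [144.4, 155.4, 165.9])
30 [0.62905374 0.00336026 0.1332037 ] [0.63279031 0.03614428 0.18517894]
```

View pics/sideH.png

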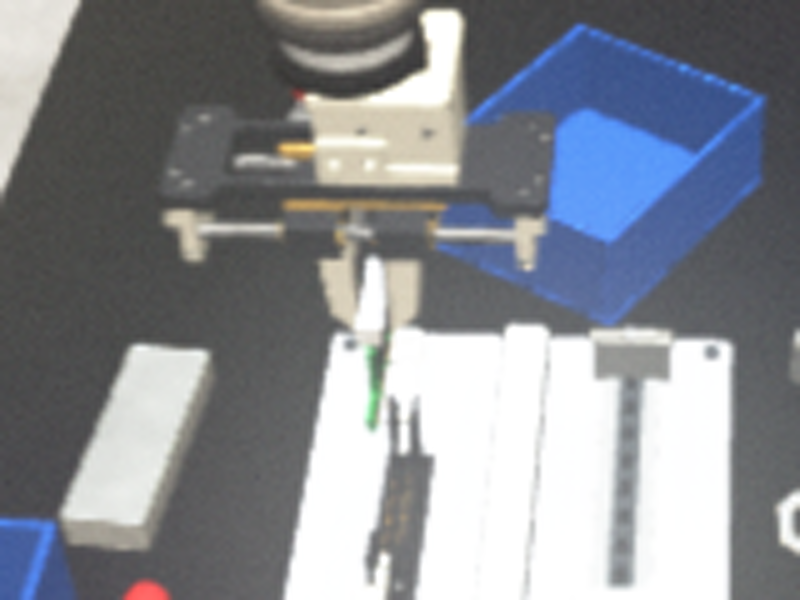

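{"name": "arm_command", "arguments": {"xyz": [[-8,-38,0],[-8.5,-38.5,0],[-8.5,-38.5,0],[-8.5,-38.5,0],[-8.5,-38.5,0],[-8.5,-38.5,0],[-8.5,-38.5,0],[-9,-38.5,0],[0,0,-20],[0,0,-30],[0,0,-30],[0,0,-20],[0,0,-12],[0,0,0],[0,0,0]], "spin": [7.25,7.25,7.25,7.25,7.25,7.25,7.25,7.25,0,0,0,0,0,0,0]}}

```text
time: 13.25
tool_pos: [0.5648, -0.3278, 0.24]
tool_rot: [3.142, 0.0, 2.609]
contact_force: [0.4, -0.3, -0.6]
opening: 0.0122
grip_force: 15.0
```

Run:
```python
from fit import *
c=cam('side');save('bin1.png',cv2.resize(c['img'][90:210,250:410],(800,600),interpolation=cv2.INTER_CUBIC))
```

```text
(no output)
```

View pics/bin1.png

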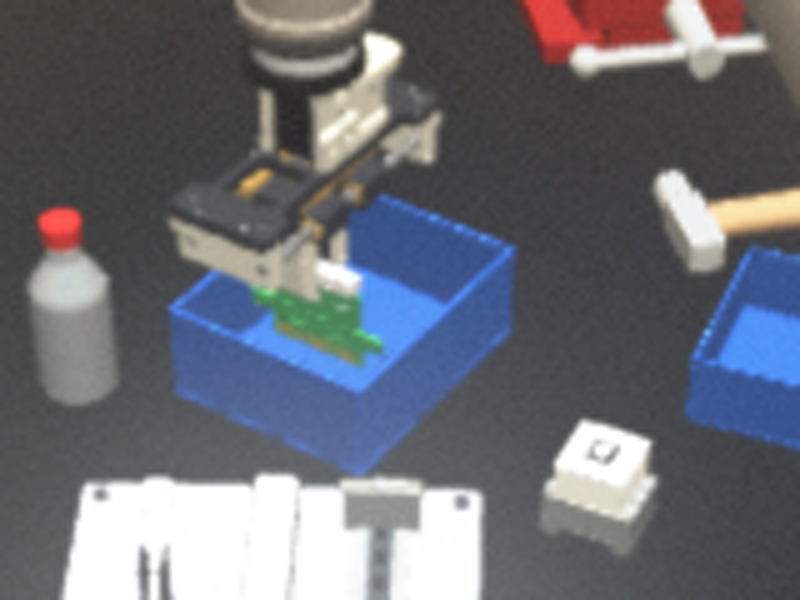

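{"name": "arm_command", "arguments": {"xyz": [[0,0,0],[0,0,0],[0,0,0],[0,0,0],[0,0,0],[0,0,5],[0,0,15],[0,0,30],[0,0,40],[0,0,40],[0,0,0]], "spin": [0,0,0,0,0,0,0,0,0,0,0], "jaw": -0.2}}

```text
time: 14.4
tool_pos: [0.5652, -0.328, 0.3782]
tool_rot: [-3.14, 0.013, 2.609]
contact_force: [0.2, -0.1, 0.4]
opening: 0.0369
grip_force: 0.0
```

{"name": "arm_command", "arguments": {"xyz": [[-4.4,41.2,0],[-4.4,41.2,0],[-4.4,41.2,0],[-4.4,41.2,0],[-4.4,41.2,0],[-4.4,41.2,0],[-4.4,41.2,0],[-4.4,41.2,0],[-4.4,41.2,0],[-4.4,41.2,0],[-4.4,41.2,0],[-4.4,41.2,0],[-4.4,41.2,0],[-4.4,41.2,0],[-4.4,41.2,0],[-4,41.8,0],[0,0,-25],[0,0,0]], "spin": [-2.35,-2.35,-2.35,-2.35,-2.35,-2.35,-2.35,-2.35,-2.35,-2.35,-2.35,-2.35,-2.35,-2.35,-2.35,-2.25,0,0]}}

```text
time: 16.2
tool_pos: [0.4933, 0.3329, 0.3423]
tool_rot: [-3.136, 0.001, 1.957]
contact_force: [-0.0, -0.6, -0.5]
opening: 0.0367
grip_force: 0.0
```

Run:
```python
from fit import *
import pickle
for n in('side','top'):
    c=cam(n);pickle.dump(c,open(n+'3.pkl','wb'));save(n+'3.png',c['img'])
    print(n,'spare grip',fitrect(c,495.3,331.8,22,12,60,74,5,sign=1),rect(cloud(c),(.565,-.328),.065,.008,.07))
    print('panel',fitrect(c,568.5,-20,1.6,250,360,4,6,sign=1))
    for nm,x,y,a in[('c1',390,240,-9),('c2',334.5,313.5,14.6),('c3',375,-185,-22)]: print(nm,fitrect(c,x,y,a,44,45,57,6,sign=1))
```

```text
side spare grip (np.float64(495.6), np.float64(331.8), np.float64(22.11), 'res', np.float64(0.74), 160) (53, 613.9, -358.0, 64.0, 7.6, 56.1, 'z', [46.1, 61.7, 69.2])
panel (np.float64(569.4), np.float64(-19.9), np.float64(1.87), 'res', np.float64(1.01), 85)
c1 (np.float64(389.7), np.float64(246.1), np.float64(-1.83), 'res', np.float64(0.03), 17)
c2 (np.float64(334.9), np.float64(312.5), np.float64(14.37), 'res', np.float64(1.16), 160)
c3 (np.float64(378.0), np.float64(-183.1), np.float64(-38.33), 'res', np.float64(1.08), 88)
top spare grip (np.float64(497.6), np.float64(330.0), np.float64(22.67), 'res', np.float64(0.25), 67) (783, 564.5, -327.7, 126.7, 122.6, 55.5, 'z', [8.2, 12.5, 66.1])
panel (np.float64(568.4), np.float64(-20.9), np.float64(1.6), 'res', np.float64(1.22), 160)
c1 (np.float64(374.0), np.float64(225.9), np.float64(-55.91), 'res', np.float64(0.49), 44)Traceback (most recent call last):
  File "<stdin>", line 7, in <module>
  File "fit.py", line 37, in fitrect
    r=least_squares(f,p,loss='soft_l1',f_scale=.7); p=r.x
    return func(*args, **kwargs)
    vector_fun = VectorFunction(
        fun_wrapped,
    ...<6 lines>...
        workers=workers
    )
    self._update_fun()
    ~~~~~~~~~~~~~~~~^^
    self.f = self.fun_wrapped(xp_copy(self.x))
             ~~~~~~~~~~~~~~~~^^^^^^^^^^^^^^^^^
    return np.atleast_1d(self.fun(x))
                         ~~~~~~~~^^^
    return self.f(x, *self.args, **self.kwargs)
           ~~~~~~^^^^^^^^^^^^^^^^^^^^^^^^^^^^^^
  File "fit.py", line 35, in f
    d=(obs-q[:2])@R-loc
       ~~~^~~~~~
ValueError: operands could not be broadcast together with shapes (0,) (2,)
```

View pics/side3.png

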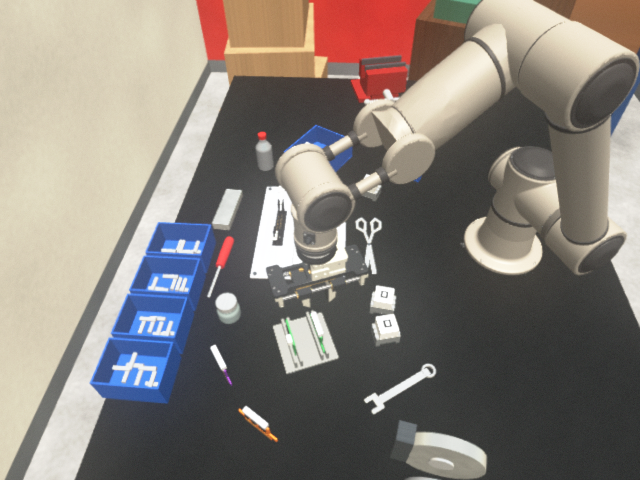

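{"name": "arm_command", "arguments": {"xyz": [[2,-1,-25],[0,0,-30],[0,0,-25],[0,0,-15],[0,0,-10],[0,0,-6],[0,0,0],[0,0,0]], "spin": [-0.1,0,0,0,0,0,0,0]}}

```text
time: 17.1
tool_pos: [0.497, 0.3311, 0.2348]
tool_rot: [3.14, -0.0, 1.952]
contact_force: [1.1, -1.2, -0.1]
opening: 0.0366
grip_force: 0.0
```

{"name": "arm_command", "arguments": {"xyz": [[-1.7,0.7,-5],[0,0,0],[0,0,0]], "spin": [0,0,0]}}

```text
time: 17.4
tool_pos: [0.4948, 0.3319, 0.2288]
tool_rot: [3.141, 0.0, 1.953]
contact_force: [-0.4, -0.3, -0.5]
opening: 0.037
grip_force: 0.0
```

{"name": "arm_command", "arguments": {"xyz": [[0,0,0],[0,0,0],[0,0,0],[0,0,0],[0,0,0],[0,0,0],[0,0,0]], "spin": [0,0,0,0,0,0,0], "jaw": -1}}

```text
time: 18.1
tool_pos: [0.495, 0.3318, 0.2288]
tool_rot: [3.141, -0.0, 1.952]
contact_force: [0.3, 0.3, 0.2]
opening: 0.012
grip_force: 15.0
```

{"name": "arm_command", "arguments": {"xyz": [[0,0,5],[0,0,15],[0,0,30],[0,0,40],[0,0,33],[13.7,-35.2,0],[13.7,-35.2,0],[13.7,-35.2,0],[13.7,-35.2,0],[13.7,-35.2,0],[13.7,-35.2,0],[13.7,-35.2,0],[13.7,-35.2,0],[13.7,-35.2,0],[13.7,-35.2,0],[0,0,0],[0,0,0]], "spin": [0,0,0,0,0,-2,-2,-2,-2,-2,-2,-2,-2,-2,-2.4,0,0]}}

```text
time: 19.8
tool_pos: [0.6317, -0.0209, 0.3514]
tool_rot: [-3.14, -0.001, 1.595]
contact_force: [-0.1, -0.2, -1.0]
opening: 0.0121
grip_force: 15.0
```

Run:
```python
from fit import *
import pickle
s=observe();print(s['tool_pos'],s['tool_rot'])
c=cam('side');pickle.dump(c,open('sideS.pkl','wb'));h=pickle.load(open('sideH.pkl','rb'))
f=lambda c:cv2.resize(c['img'][160:216,250:300],(400,448),interpolation=cv2.INTER_CUBIC)
save('cmp.png',np.hstack([f(h),f(c)]))
P=cloud(c);print('ear/board',rect(P,(.633,-.02),.07,.142,.168))
g=c['img'].astype(int); m=(g[:,:,1]>g[:,:,0]+25)&(g[:,:,1]>g[:,:,2]+25)
q=P[m]; q=q[(abs(q[:,0]-.633)<.05)&(abs(q[:,1]+.02)<.08)&(q[:,2]>.1)];print(len(q),q.min(0),q.max(0))
```

```text
[ 0.63174831 -0.02091071  0.35138255] [-3.14046456e+00 -5.87322767e-04  1.59495318e+00]
ear/board (35, 629.3, 4.4, 56.8, 5.7, 85.9, 'z', [145.2, 157.8, 165.2])
30 [ 0.62816581 -0.00791436  0.13170988] [0.63155701 0.0325854  0.18674841]
```

View pics/cmp.png

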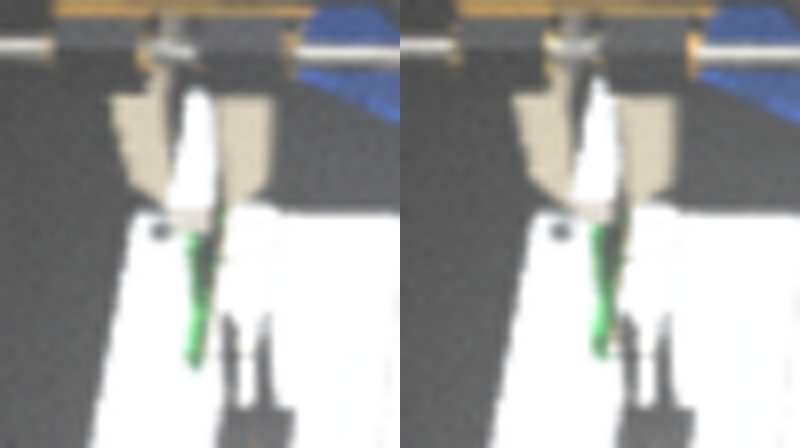

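{"name": "arm_command", "arguments": {"xyz": [[0.6,0.8,0.2],[0,0,0],[0,0,0],[0,0,0]], "spin": [0.1,0,0,0]}}

```text
time: 20.25
tool_pos: [0.6324, -0.0187, 0.3521]
tool_rot: [3.141, 0.0, 1.599]
contact_force: [-0.3, 0.2, -1.5]
opening: 0.0119
grip_force: 15.0
```

```bash
cat > reg.py <<'E'
from fit import *
import pickle
s=observe();print(s['tool_pos'],s['tool_rot'])
c=cam('side');h=pickle.load(open('sideH.pkl','rb'))
f=lambda c:cv2.cvtColor(c['img'],cv2.COLOR_RGB2GRAY).astype(np.float32)
gr=lambda c:(c['img'][:,:,1].astype(np.float32)-c['img'][:,:,0])
def ecc(A,B,x,y,w,h_):
    W=np.eye(2,3,dtype=np.float32)
    cc,W=cv2.findTransformECC(A[y:y+h_,x:x+w],B[y:y+h_,x:x+w],W,cv2.MOTION_TRANSLATION,(3,200,1e-6),None,3)
    return cc,W[:,2]
print('gripper',ecc(f(h),f(c),225,135,90,35))
print('green',ecc(gr(h),gr(c),264,180,20,32))
X=np.array([[.632,.03,.15],[.632,.031,.15],[.633,.03,.15]]);p=project(c,X);print('px per mm y,x',p[1]-p[0],p[2]-p[0])
E
python3 reg.py
```

```text
[ 0.63238469 -0.01870047  0.35207302] [3.14140674e+00 2.41593830e-05 1.59923517e+00]
gripper (0.9799973396893019, array([-0.2546218,  0.2641367], dtype=float32))
green (0.9869554935870758, array([ 0.16195159, -0.8907131 ], dtype=float32))
px per mm y,x [-0.05536813  0.26647941] [-0.38061223 -0.01592943]
```

{"name": "arm_command", "arguments": {"xyz": [[0,0,0],[0,0,0],[0,0,0],[0,0,0],[0,0,0],[0,0,0],[0,0,0],[0,0,0],[0,0,0],[0,0,0],[0,0,0],[0,0,0],[0,0,0],[0,0,0]], "spin": [7.5,7.5,7.5,7.5,7.5,7.5,7.5,7.5,7.5,7.5,7.5,7.5,0,0]}}

```text
time: 21.7
tool_pos: [0.6325, -0.0193, 0.3519]
tool_rot: [3.141, -0.0, -3.118]
contact_force: [-0.6, -1.0, -2.4]
opening: 0.0119
grip_force: 15.0
```

```bash
cat > flip.py <<'E'
from fit import *
import pickle,sys
s=observe();print(s['tool_pos'],s['tool_rot'])
c=cam('side');pickle.dump(c,open('flip%s.pkl'%sys.argv[1],'wb'))
save('flip%s.png'%sys.argv[1],cv2.resize(c['img'][150:225,235:335],(800,600),interpolation=cv2.INTER_CUBIC))
E
python3 flip.py A
```

```text
[ 0.63245924 -0.01929996  0.35194752] [ 3.14148704e+00 -1.78674730e-05 -3.11759010e+00]
```

{"name": "arm_command", "arguments": {"xyz": [[0,0,0],[0,0,0],[0,0,0],[0,0,0],[0,0,0],[0,0,0],[0,0,0],[0,0,0],[0,0,0],[0,0,0],[0,0,0],[0,0,0],[0,0,0],[0,0,0],[0,0,0],[0,0,0],[0,0,0],[0,0,0],[0,0,0],[0,0,0]], "spin": [-8,-8,-8,-8,-8,-8,-8,-8,-8,-8,-8,-8,-8,-8,-8,-8,-8,-8,-8,-8]}}

```text
time: 23.75
tool_pos: [0.6325, -0.0194, 0.3519]
tool_rot: [3.142, 0.0, 0.368]
contact_force: [-0.2, 0.1, -1.3]
opening: 0.0118
grip_force: 15.0
```

{"name": "arm_command", "arguments": {"xyz": [[0,0,0],[0,0,0],[0,0,0],[0,0,0],[0,0,0]], "spin": [-8,-8,-4,0,0]}}

```text
time: 24.25
tool_pos: [0.6325, -0.0193, 0.3519]
tool_rot: [3.142, 0.0, 0.028]
contact_force: [0.2, -0.3, -0.9]
opening: 0.0122
grip_force: 15.0
```

```bash
python3 flip.py B
python3 - <<'E'
from fit import *
import pickle
for k in 'AB':
    c=pickle.load(open('flip%s.pkl'%k,'rb'));P=cloud(c)
    g=c['img'].astype(int); m=((g[:,:,1]>g[:,:,0]+20)&(g[:,:,1]>g[:,:,2]+20)).astype(np.uint8)
    n,l,st,ce=cv2.connectedComponentsWithStats(m[130:230,220:340])
    for i in range(1,n):
        if st[i,4]>8: print(k,st[i]+[220,130,0,0,0],ce[i]+[220,130])
E
```

```text
[ 0.63245855 -0.01934802  0.35193289] [3.14153789e+00 7.31226962e-05 2.82552464e-02]
A [301 147  25  18 208] [313.0625     155.39903846]
A [257 180  38  17 300] [276.65 189.95]
B [301 147  25  18 205] [313.04878049 155.32682927]
B [256 180  39  16 251] [276.15936255 189.70517928]
```

View pics/flipB.png

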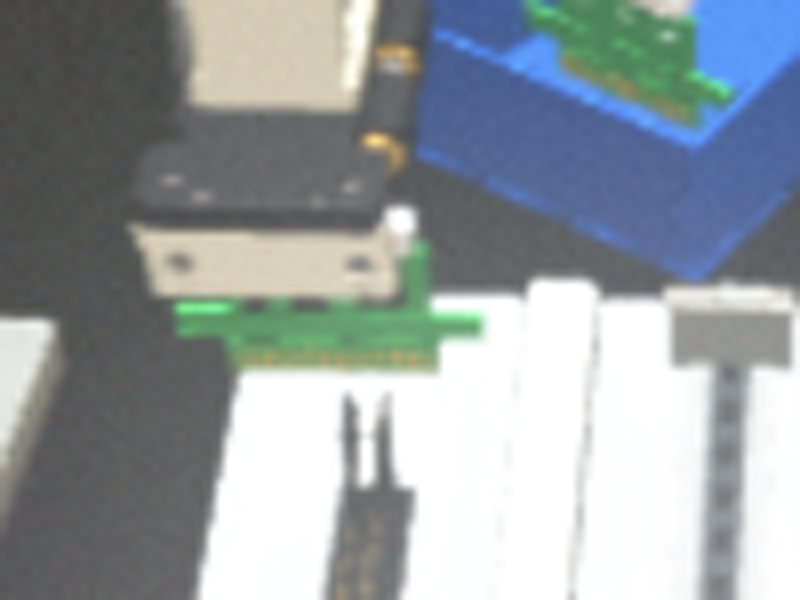

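Run:
```python
from fit import *
import pickle
t=pickle.load(open('top0.pkl','rb'));s=pickle.load(open('side0.pkl','rb'))
a=at_z(t,317.4,208.6,.005);b=at_z(t,370.3,202.3,.005);print('block',a,b,(a+b)/2,np.linalg.norm(a-b))
for c in(t,s):
  g=cv2.cvtColor(c['img'],cv2.COLOR_RGB2GRAY).astype(float)
  # profile along panel y at several panel x/z offsets
  for px,z in [(58,.02),(55,.006),(60,.03),(57,.012)]:
    ys=np.arange(-85,85,.5);th=np.radians(1.55);R=np.array([[np.cos(th),-np.sin(th)],[np.sin(th),np.cos(th)]])
    Q=np.c_[np.full(len(ys),px),ys]@R.T+[568.5,-20.2]
    uv=project(c,np.c_[Q/1000,np.full(len(ys),z)])
    I=map_coordinates(g,[uv[:,1],uv[:,0]],order=1)
    G=np.gradient(cv2.GaussianBlur(I[None],(9,1),0)[0])
    lo=ys[:170][G[:170].argmin()];hi=ys[170:][G[170:].argmax()]
    print('prof',px,z,lo,hi,'mid',(lo+hi)/2, I[::20].astype(int))
```

```text
block [0.61818545 0.04641769 0.005     ] [ 0.62144553 -0.08819452  0.005     ] [ 0.61981549 -0.02088841  0.005     ] 0.13465167439401257
prof 58 0.02 -67.5 67.0 mid -0.25 [220 218  90  66  69  81  81  85  81  84  83  84  83  69  86  72 223]
prof 55 0.006 -68.0 67.0 mid -0.5 [221 222  86  86  87  83  85  86  86  86  89  84  87  89  88 112 223]
prof 60 0.03 -69.0 67.5 mid -0.75 [222 222  80  67  67  96 113 114 104 100 105  99  95  70  74  70 221]
prof 57 0.012 -67.5 67.0 mid -0.25 [220 220  76  78  77  73  75  76  75  74  75  76  75  79  76  96 222]
prof 58 0.02 -66.5 79.5 mid 6.5 [250 239 180 113 113 115 120 116 123 124 120 116 114 131 115 112 126]
prof 55 0.006 -72.0 67.5 mid -2.25 [254 239 118 122 127 121 121 125 119 122 124 120 127 122 122 161 255]
prof 60 0.03 -76.5 83.5 mid 3.5 [212 159 136 114 120 119 131 135 130 146 140 121 114 111 133 124 114]
prof 57 0.012 -66.0 72.5 mid 3.25 [253 237 142 113 114 115 115 116 118 115 117 114 117 118 114 115 248]
```

{"name": "arm_command", "arguments": {"xyz": [[0,0,0],[0,0,0],[0,0,0],[0,0,0],[0,0,0],[0,0,0],[0,0,0],[0,0,0],[0,0,0],[0,0,0],[0,0,0],[0,0.5,0],[0,0,-20],[0,0,-20],[0,0,-10],[0,0,-5],[0,0,0],[0,0,0]], "spin": [7.5,7.5,7.5,7.5,7.5,7.5,7.5,7.5,7.5,7.5,7.5,7.4,0,0,0,0,0,0]}}

```text
time: 26.1
tool_pos: [0.6328, -0.0189, 0.2978]
tool_rot: [3.14, 0.0, 1.597]
contact_force: [-0.2, 0.6, -0.8]
opening: 0.0118
grip_force: 15.0
```

{"name": "arm_command", "arguments": {"xyz": [[-0.2,0,-5],[0,0,-5],[0,0,-5],[0,0,-4],[0,0,-4],[0,0,-4],[0,0,-3],[0,0,-3],[0,0,0]], "spin": [0,0,0,0,0,0,0,0,0]}}

```text
time: 27.0
tool_pos: [0.6322, -0.0189, 0.2634]
tool_rot: [-3.141, -0.0, 1.596]
contact_force: [-0.2, 0.3, -2.1]
opening: 0.012
grip_force: 15.0
```

{"name": "arm_command", "arguments": {"xyz": [[0,0,-3],[0,0,-3],[0,0,-2],[0,0,-2],[0,0,0]], "spin": [0,0,0,0,0]}}

```text
time: 27.5
tool_pos: [0.6324, -0.0188, 0.2537]
tool_rot: [3.141, 0.0, 1.597]
contact_force: [2.2, 0.2, -1.6]
opening: 0.0118
grip_force: 15.0
```

{"name": "arm_command", "arguments": {"xyz": [[0,0,-2],[0,0,-2],[0,0,-2],[0,0,0]], "spin": [0,0,0,0]}}

```text
time: 27.9
tool_pos: [0.6324, -0.0189, 0.2478]
tool_rot: [3.141, 0.0, 1.597]
contact_force: [2.2, 0.4, -2.7]
opening: 0.0119
grip_force: 15.0
```

{"name": "arm_command", "arguments": {"xyz": [[0.4,0,-1.5],[0,0,-1],[0,0,-1],[0,0,0]], "spin": [0,0,0,0]}}

```text
time: 28.3
tool_pos: [0.6328, -0.0189, 0.2456]
tool_rot: [3.14, 0.0, 1.597]
contact_force: [0.2, 0.5, 6.2]
opening: 0.0121
grip_force: 15.0
```

{"name": "arm_command", "arguments": {"xyz": [[0,0,0],[0,0,0],[0,0,0],[0,0,0],[0,0,0],[0,0,10],[0,0,25],[0,0,30],[0,-30,0],[0,-40,0],[1,-40,0],[2,-12,0],[0,0,-20],[0,0,-25],[0,0,-20],[0,0,-6],[0,0,0]], "spin": [0,0,0,0,0,0,0,0,0,0,0,0,0,0,0,0,0], "jaw": -0.3}}

```text
time: 30.0
tool_pos: [0.6357, -0.1404, 0.238]
tool_rot: [-3.14, -0.001, 1.597]
contact_force: [0.6, -0.0, 0.1]
opening: 0.0319
grip_force: 0.0
```

```bash
python3 lev.py lev4.png
```

```text
(no output)
```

View pics/lev4.png

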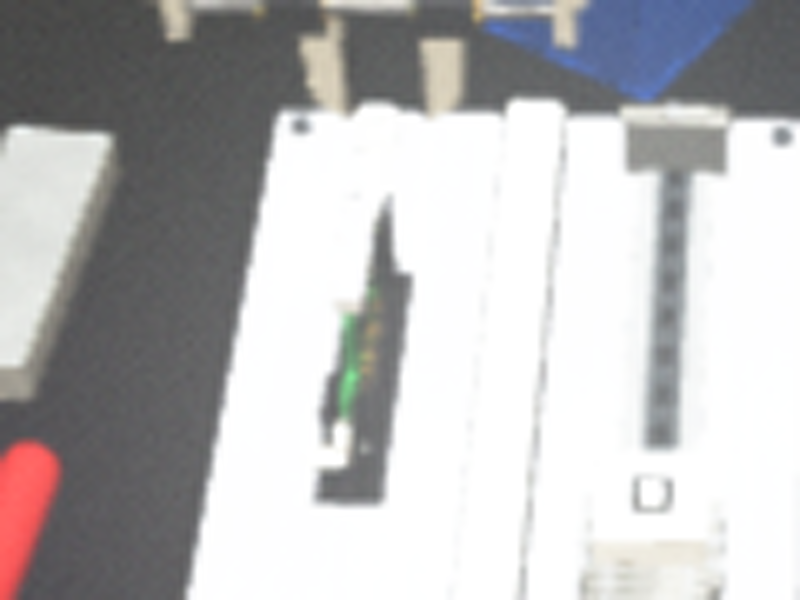

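{"name": "arm_command", "arguments": {"xyz": [[0,0,0],[0,0,0],[0,0,0],[0,0,0],[0,0,0],[0,4,0],[0,4,0],[0,3,0],[0,3,0],[0,3,0],[0,3,0],[0,3,0],[0,3,0],[0,3,0],[0,0,0]], "spin": [0,0,0,0,0,0,0,0,0,0,0,0,0,0,0], "jaw": -1}}

```text
time: 31.55
tool_pos: [0.6361, -0.1122, 0.2396]
tool_rot: [3.139, 0.002, 1.597]
contact_force: [0.9, -4.9, 2.6]
opening: 0.0004
grip_force: 2.1
```

{"name": "arm_command", "arguments": {"xyz": [[0,3,0],[0,3,0],[0,3,0],[0,3,0],[0,2,0],[0,2,0],[0,2,0],[0,0,0]], "spin": [0,0,0,0,0,0,0,0]}}

```text
time: 32.35
tool_pos: [0.6356, -0.0934, 0.2382]
tool_rot: [-3.141, -0.001, 1.597]
contact_force: [0.6, -2.1, 2.0]
opening: 0.0003
grip_force: 0.7
```

{"name": "arm_command", "arguments": {"xyz": [[0,2,0],[0,1.5,0],[0,1,0],[0,0,0]], "spin": [0,0,0,0]}}

```text
time: 32.75
tool_pos: [0.6355, -0.0914, 0.2383]
tool_rot: [-3.141, 0.004, 1.596]
contact_force: [-0.9, -12.7, 0.8]
opening: 0.0005
grip_force: 6.3
```

{"name": "arm_command", "arguments": {"xyz": [[0,1,0],[0,0,0],[0,-8,0],[0,-4,20],[0,0,40],[0,30,0],[-1,40,0],[-1,45,0],[-1,45,0],[-2,45,0],[-1,0,-20],[0,0,-25],[0,0,-15],[0,0,0]], "spin": [0,0,0,0,0,0,0,0,0,0,0,0,0,0]}}

```text
time: 34.15
tool_pos: [0.6285, 0.1053, 0.2354]
tool_rot: [-3.135, -0.001, 1.597]
contact_force: [-1.0, 0.1, -0.3]
opening: 0.001
grip_force: 0.0
```

{"name": "arm_command", "arguments": {"xyz": [[1,-4,1],[0.5,-4,1],[0,-4,0],[0,-3,0],[0,-3,0],[0,-3,0],[0,-3,0],[0,-3,0],[0,-3,0],[0,-3,0],[0,-3,0],[0,-3,0],[0,-3,0],[0,-2,0],[0,-2,0],[0,0,0]], "spin": [0,0,0,0,0,0,0,0,0,0,0,0,0,0,0,0]}}

```text
time: 35.75
tool_pos: [0.6311, 0.0581, 0.2402]
tool_rot: [-3.141, 0.0, 1.596]
contact_force: [0.1, 1.0, 0.3]
opening: 0.0007
grip_force: 0.5
```

{"name": "arm_command", "arguments": {"xyz": [[0,-2,0],[0,-1.5,0],[0,-1,0],[0,0,0]], "spin": [0,0,0,0]}}

```text
time: 36.15
tool_pos: [0.6311, 0.0553, 0.2404]
tool_rot: [3.141, -0.002, 1.597]
contact_force: [0.1, 8.1, 2.3]
opening: 0.0006
grip_force: 4.4
```

{"name": "arm_command", "arguments": {"xyz": [[0,-1,0],[0,0,0],[0,8,0],[0,5,20],[0,0,40],[0,0,40],[-32,-32,0],[-32,-32,0],[-32,-32,0],[-32,-32,0],[-32,-31,0],[-32,-31,0],[-32,-31,0],[-32,-31,0],[0,0,0],[0,0,0]], "spin": [0,0,0,0,0,0,-3,-3,-3,-3,-3,-3,-3,-2.5,0,0], "jaw": -1}}

```text
time: 37.75
tool_pos: [0.3745, -0.1866, 0.3404]
tool_rot: [-3.141, 0.0, 1.184]
contact_force: [0.8, -0.3, -0.6]
opening: 0.0002
grip_force: 0.0
```

```bash
cat > look.py <<'E'
from fit import *
import pickle,sys
s=observe();print(s['time'],s['tool_pos'],np.degrees(s['tool_rot'][2]))
for n in('side','top'):
    c=cam(n);pickle.dump(c,open(n+'L.pkl','wb'));save(n+sys.argv[1]+'.png',c['img'])
    P=cloud(c)
    print(n)
    for a in sys.argv[2:]:
        x,y=map(float,a.split(','));r=rect(P,(x/1e3,y/1e3),.045,.047,.064);print(' nose',r);print(' body',rect(P,(x/1e3,y/1e3),.045,.015,.034))
        if r:
            cx,cy,an=r[1],r[2],r[5]
            an=(an+45)%90-45
            try: print(' fit',fitrect(c,cx,cy,an,44,45,57,6,sign=1))
            except Exception as e: print('x')
E
python3 look.py 5 390,246 335,313 375,-185
python3 - <<'E'
from fit import *
import pickle
c=pickle.load(open('topL.pkl','rb'));s=pickle.load(open('sideL.pkl','rb'))
print('card bar',fitrect(s,632,-19,1.5,12,60,78,5,sign=1),rect(cloud(s),(.632,-.019),.032,.06,.1),rect(cloud(c),(.632,-.019),.032,.06,.1))
E
```

```text
37.75 [ 0.37454225 -0.18663611  0.34042888] 67.8182010940753
side
 nose (100, 354.8, 234.4, 42.1, 19.3, 89.0, 'z', [49.9, 57.1, 60.3])
 body (86, 366.0, 235.8, 23.1, 52.7, 20.9, 'z', [16.4, 28.2, 32.6])
 fit (np.float64(347.3), np.float64(230.8), np.float64(-7.68), 'res', np.float64(1.08), 105)
 nose (373, 335.2, 314.4, 44.9, 46.8, 14.3, 'z', [50.6, 56.6, 59.6])
 body (172, 334.8, 315.0, 60.8, 45.0, 14.4, 'z', [16.7, 27.6, 33.0])
 fit (np.float64(334.9), np.float64(312.6), np.float64(14.36), 'res', np.float64(1.19), 160)
 nose (187, 375.4, -183.4, 51.0, 45.3, 69.3, 'z', [48.9, 57.1, 61.3])
 body (125, 373.2, -169.7, 70.2, 39.3, 10.3, 'z', [16.4, 25.9, 33.4])
 fit (np.float64(374.1), np.float64(-186.2), np.float64(-24.07), 'res', np.float64(1.55), 160)
top
 nose (101, 353.9, 233.5, 38.2, 16.9, 88.0, 'z', [52.7, 57.8, 61.2])
 body (34, 367.0, 229.3, 39.9, 4.9, 85.3, 'z', [25.9, 31.0, 33.7])
 fit (np.float64(346.6), np.float64(230.6), np.float64(-5.32), 'res', np.float64(0.54), 119)
 nose (382, 333.4, 313.0, 44.4, 45.0, 14.1, 'z', [52.7, 57.7, 62.1])
 body (108, 334.0, 312.6, 59.2, 44.6, 14.2, 'z', [18.3, 29.8, 33.4])
 fit (np.float64(335.7), np.float64(313.4), np.float64(15.17), 'res', np.float64(0.75), 160)
 nose (147, 379.1, -173.4, 18.6, 46.4, 68.7, 'z', [51.6, 57.6, 62.3])
 body (60, 379.6, -172.6, 23.6, 61.0, 64.7, 'z', [16.5, 26.6, 33.0])
 fit (np.float64(377.2), np.float64(-181.3), np.float64(-22.57), 'res', np.float64(0.62), 82)
card bar (np.float64(631.4), np.float64(-21.2), np.float64(0.08), 'res', np.float64(0.72), 107) (83, 633.9, -17.6, 12.1, 57.9, 1.6, 'z', [68.0, 78.3, 81.5]) (159, 632.4, -18.5, 14.2, 62.3, 1.5, 'z', [65.0, 77.8, 83.0])
```

View pics/side5.png

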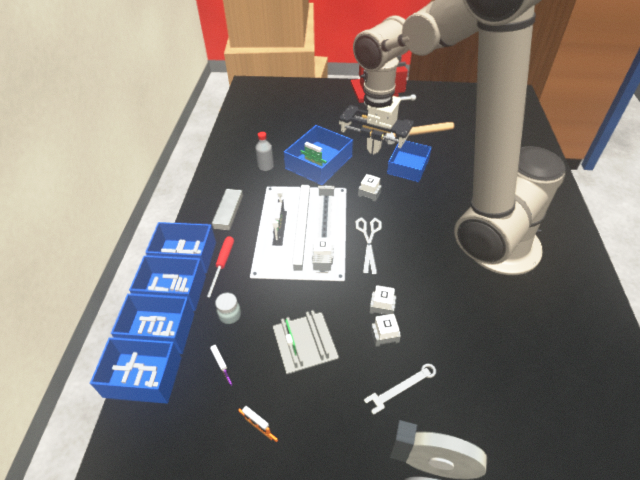

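{"name": "arm_command", "arguments": {"xyz": [[0.5,0.8,0],[0,0,0],[0,0,0],[0,0,0],[0,0,-20],[0,0,-30],[0,0,-30],[0,0,-25],[0,0,-14],[0,0,-8],[0,0,0],[0,0,0]], "spin": [0,0,0,0,0,0,0,0,0,0,0,0], "jaw": 0.5}}

```text
time: 39.05
tool_pos: [0.376, -0.1852, 0.2139]
tool_rot: [3.141, 0.0, 1.187]
contact_force: [0.4, -0.4, -0.3]
opening: 0.0689
grip_force: 0.0
```

{"name": "arm_command", "arguments": {"xyz": [[0,0,0],[0,0,0],[0,0,0],[0,0,0],[0,0,0],[0,0,0]], "spin": [0,0,0,0,0,0], "jaw": -1, "squeeze": 20}}

```text
time: 39.65
tool_pos: [0.3758, -0.1851, 0.2138]
tool_rot: [3.141, 0.0, 1.186]
contact_force: [-1.3, 0.6, 6.3]
opening: 0.044
grip_force: 20.0
```

{"name": "arm_command", "arguments": {"xyz": [[0,0,10],[0,0,30],[0,0,30],[15.7,27.1,0],[15.7,27.1,0],[15.7,27.1,0],[15.7,27.1,0],[15.7,27.1,0],[15.7,27.1,0],[15.7,27.1,0],[15.6,27.4,0],[0,0,-20],[0,0,-20],[0,0,-5],[0,0,0],[0,0,0]], "spin": [0,0,0,2.95,2.95,2.95,2.95,2.95,2.95,2.95,2.95,0,0,0,0,0]}}

```text
time: 41.25
tool_pos: [0.5014, 0.0318, 0.2392]
tool_rot: [3.141, 0.0, 1.598]
contact_force: [0.7, 0.3, -0.9]
opening: 0.0442
grip_force: 20.0
```

{"name": "arm_command", "arguments": {"xyz": [[0,0,-6],[0,0,-5],[0,0,-2],[0,0,-2],[0,0,-2],[0,0,0]], "spin": [0,0,0,0,0,0]}}

```text
time: 41.85
tool_pos: [0.5013, 0.032, 0.2212]
tool_rot: [3.141, 0.0, 1.598]
contact_force: [1.1, -0.4, -2.5]
opening: 0.0437
grip_force: 20.0
```

{"name": "arm_command", "arguments": {"xyz": [[0,0,-1.5],[0,0,-0.5],[0,2,0],[0,2,0],[0,1.5,0],[0,1,0],[0,0,0]], "spin": [0,0,0,0,0,0,0]}}

```text
time: 42.55
tool_pos: [0.5012, 0.0387, 0.2195]
tool_rot: [3.141, -0.0, 1.598]
contact_force: [1.2, 0.5, -1.3]
opening: 0.044
grip_force: 20.0
```

{"name": "arm_command", "arguments": {"xyz": [[0,1,0],[0,1,0],[0,0.5,0],[0,0,0]], "spin": [0,0,0,0]}}

```text
time: 42.95
tool_pos: [0.5012, 0.0405, 0.2194]
tool_rot: [-3.142, 0.001, 1.598]
contact_force: [-0.3, -5.8, -2.4]
opening: 0.0439
grip_force: 20.0
```

{"name": "arm_command", "arguments": {"xyz": [[0,0.5,0],[0,0,0],[0,-0.5,0]], "spin": [0,0,0]}}

```text
time: 43.25
tool_pos: [0.5012, 0.0404, 0.2195]
tool_rot: [-3.142, 0.001, 1.598]
contact_force: [1.0, -2.9, -1.1]
opening: 0.0439
grip_force: 20.0
```

{"name": "arm_command", "arguments": {"xyz": [[0,0,0],[0,0,0],[0,0,0],[0,0,10],[0,0,30],[0,0,50],[0,0,30],[-25,0,0],[-45,0,0],[-45,0,0],[-25,0,0],[0,0,0]], "spin": [0,0,0,0,0,0,0,0,0,0,0,0], "jaw": 0.3}}

```text
time: 44.45
tool_pos: [0.3582, 0.0414, 0.34]
tool_rot: [-3.14, -0.0, 1.599]
contact_force: [0.5, -0.7, 0.6]
opening: 0.0598
grip_force: 0.0
```

```bash
python3 look.py 6 347,231 335,313 501,40
```

```text
44.45 [0.35815947 0.04142986 0.33999367] 91.59247315015737
side
 nose (320, 341.2, 233.3, 48.7, 43.9, 82.3, 'z', [50.6, 56.7, 59.9])
 body (184, 341.2, 233.5, 47.2, 58.9, 81.4, 'z', [17.1, 28.7, 32.9])
 fit (np.float64(342.8), np.float64(230.9), np.float64(-15.93), 'res', np.float64(1.55), 137)
 nose (375, 335.2, 314.2, 44.7, 46.3, 14.8, 'z', [49.8, 56.5, 59.7])
 body (181, 334.7, 315.2, 60.3, 45.0, 12.8, 'z', [16.3, 27.7, 32.4])
 fit (np.float64(334.9), np.float64(312.6), np.float64(14.19), 'res', np.float64(1.2), 160)
 nose (208, 502.1, 51.0, 45.3, 68.1, 2.8, 'z', [60.0, 62.4, 63.8])
 body None
 fit (np.float64(497.9), np.float64(48.7), np.float64(-2.94), 'res', np.float64(1.05), 25)
top
 nose (391, 340.4, 232.1, 44.8, 46.4, 81.3, 'z', [53.0, 58.1, 62.2])
 body (109, 340.2, 231.8, 45.2, 60.6, 81.0, 'z', [19.9, 30.2, 33.6])
 fit (np.float64(342.1), np.float64(231.0), np.float64(-3.7), 'res', np.float64(1.13), 160)
 nose (386, 333.3, 313.0, 43.9, 46.1, 15.0, 'z', [52.3, 58.1, 62.1])
 body (118, 334.2, 312.3, 60.1, 45.2, 13.4, 'z', [17.9, 29.8, 33.2])
 fit (np.float64(335.7), np.float64(313.4), np.float64(15.28), 'res', np.float64(0.63), 160)
 nose (169, 505.6, 51.0, 35.8, 64.8, 1.6, 'z', [58.5, 62.0, 63.8])
 body None
 fit (np.float64(501.5), np.float64(53.7), np.float64(-1.5), 'res', np.float64(0.71), 75)
```

{"name": "arm_command", "arguments": {"xyz": [[-1,35,0],[-3,40,0],[-4,40,0],[-4,40,0],[-4,35,0],[0,0,-30],[0,0,-40],[0,0,-30],[0,0,-16],[0,0,-8],[0,0,0],[0,0,0]], "spin": [-2,-2,-2,-2,-2.4,0,0,0,0,0,0,0], "jaw": 0.45}}

```text
time: 45.75
tool_pos: [0.3459, 0.2314, 0.2159]
tool_rot: [3.14, -0.001, 1.417]
contact_force: [-0.8, -0.0, 0.8]
opening: 0.0667
grip_force: 0.0
```

{"name": "arm_command", "arguments": {"xyz": [[0,0,0],[0,0,0],[0,0,0],[0,0,0],[0,0,0],[0,0,0]], "spin": [0,0,0,0,0,0], "jaw": -1}}

```text
time: 46.35
tool_pos: [0.3449, 0.2311, 0.2159]
tool_rot: [-3.141, -0.0, 1.417]
contact_force: [-3.8, 0.8, 6.5]
opening: 0.0433
grip_force: 20.0
```

{"name": "arm_command", "arguments": {"xyz": [[0,0,10],[0,0,35],[0,0,30],[17.5,-27,0],[17.5,-27,0],[17.5,-27,0],[17.5,-27,0],[17.5,-27,0],[17.5,-27,0],[17.5,-27,0],[17.5,-27,0],[17.5,-27.5,0],[0,0,-20],[0,0,-20],[0,0,-12],[0,0,0],[0,0,0]], "spin": [0,0,0,1.2,1.2,1.2,1.2,1.2,1.2,1.1,1.1,1,0,0,0,0,0]}}

```text
time: 48.05
tool_pos: [0.5029, -0.0124, 0.2389]
tool_rot: [3.141, 0.0, 1.599]
contact_force: [-0.6, -0.0, -2.1]
opening: 0.0437
grip_force: 20.0
```

{"name": "arm_command", "arguments": {"xyz": [[-0.4,0,-6],[0,0,-4],[0,0,-2],[0,0,-2],[0,0,-2],[0,0,-1],[0,0,0]], "spin": [0,0,0,0,0,0,0]}}

```text
time: 48.75
tool_pos: [0.5025, -0.0125, 0.2214]
tool_rot: [3.141, 0.0, 1.598]
contact_force: [0.9, 0.2, -3.1]
opening: 0.0438
grip_force: 20.0
```

{"name": "arm_command", "arguments": {"xyz": [[0,2,0],[0,2,0],[0,1.5,0],[0,1.5,0],[0,1,0],[0,1,0],[0,0,0]], "spin": [0,0,0,0,0,0,0]}}

```text
time: 49.45
tool_pos: [0.5024, -0.0042, 0.2215]
tool_rot: [3.141, 0.002, 1.599]
contact_force: [2.2, -7.1, -1.9]
opening: 0.0439
grip_force: 20.0
```

{"name": "arm_command", "arguments": {"xyz": [[0,-0.4,0],[0,0,0],[0,0,0],[0,0,10],[0,0,40],[0,0,40],[-18.5,35.2,20],[-18.6,35.3,0],[-18.6,35.3,0],[-18.6,35.3,0],[-18.6,35.3,0],[-18.6,35.3,0],[-18.6,35.3,0],[-18.6,35.3,0],[-18.6,35.3,0],[0,0,0],[0,0,0]], "spin": [0,0,0,0,0,0,1.5,1.5,1.5,1.5,1.5,1.5,1.5,1.5,1.2,0,0], "jaw": 0.45}}

```text
time: 51.15
tool_pos: [0.3344, 0.3142, 0.3319]
tool_rot: [3.141, 0.0, 1.831]
contact_force: [-0.3, -1.1, 0.5]
opening: 0.0666
grip_force: 0.0
```

```bash
python3 look.py 7 335,313 | head -5
python3 - <<'E'
from fit import *
import pickle
for n in('top','side'):
    c=pickle.load(open('%sL.pkl'%n,'rb'));P=cloud(c)
    for y in(85.5,40.4,-4.4): print(n,rect(P,(.5015,y/1000),.019,.05,.08))
    print(rect(P,(.502,.04),.09,.055,.075),'stop',fitrect(c,508.5,-163,2,50,12,42,5))
E
```

```text
51.15 [0.33440775 0.31417226 0.33191337] 104.91370426610808
side
 nose (372, 335.5, 313.7, 44.5, 48.4, 14.7, 'z', [50.1, 56.6, 59.6])
 body (180, 335.0, 314.8, 59.5, 47.1, 14.3, 'z', [15.9, 27.5, 33.3])
 fit (np.float64(334.9), np.float64(312.6), np.float64(14.59), 'res', np.float64(1.01), 160)
top (195, 501.1, 85.1, 35.6, 36.3, 85.0, 'z', [60.1, 64.0, 69.5])
top (198, 501.1, 39.8, 35.7, 37.3, 84.4, 'z', [59.1, 64.2, 68.5])
top (194, 501.7, -4.4, 36.5, 36.1, 38.7, 'z', [59.1, 64.6, 69.6])
(1065, 501.0, 47.0, 45.5, 148.3, 0.8, 'z', [58.9, 64.0, 68.6]) stop (np.float64(508.3), np.float64(-163.5), np.float64(2.64), 'res', np.float64(0.73), 151)
side (126, 501.1, 86.0, 35.1, 36.0, 52.2, 'z', [60.0, 63.4, 66.3])
side (114, 502.5, 40.5, 35.4, 35.7, 41.8, 'z', [60.8, 63.2, 66.1])
side (105, 501.4, -4.0, 37.4, 34.8, 47.4, 'z', [60.3, 63.3, 66.1])
(633, 501.3, 41.1, 44.8, 140.2, 0.2, 'z', [59.5, 63.1, 66.1]) stop (np.float64(508.8), np.float64(-162.9), np.float64(2.84), 'res', np.float64(0.57), 152)
```

View pics/side7.png

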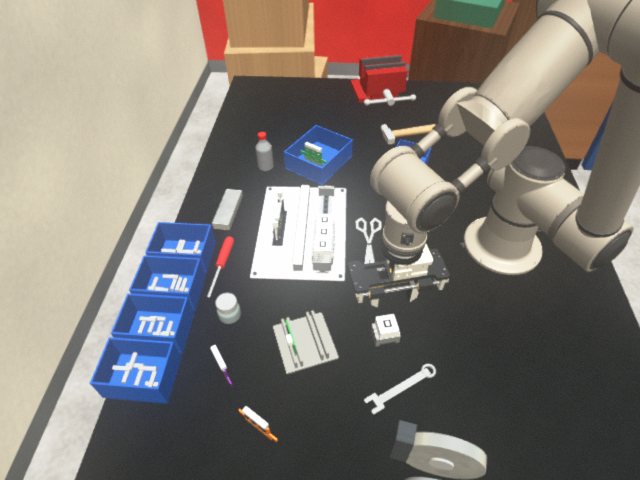

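Two contactors stand in a tight row on the rail (side (323,235)), card upright at (279,222); the last contactor is at (386,327).

{"name": "arm_command", "arguments": {"xyz": [[0.8,-1,-25],[0,0,-35],[0,0,-30],[0,0,-16],[0,0,-8],[0,0,-3],[0,0,0],[0,0,0]], "spin": [0,0,0,0,0,0,0,0]}}

```text
time: 52.05
tool_pos: [0.3363, 0.3127, 0.2153]
tool_rot: [3.14, -0.001, 1.828]
contact_force: [0.0, 0.3, -0.8]
opening: 0.0664
grip_force: 0.0
```

{"name": "arm_command", "arguments": {"xyz": [[0,0,0],[0,0,0],[0,0,0],[0,0,0],[0,0,0],[0,0,0]], "spin": [0,0,0,0,0,0], "jaw": -1}}

```text
time: 52.65
tool_pos: [0.3358, 0.3128, 0.2147]
tool_rot: [3.141, -0.0, 1.829]
contact_force: [0.1, -0.2, 4.4]
opening: 0.0434
grip_force: 20.0
```

{"name": "arm_command", "arguments": {"xyz": [[0,0,10],[0,0,35],[0,0,30],[16.8,-37,0],[16.8,-37,0],[16.8,-37,0],[16.8,-37,0],[16.8,-37,0],[16.8,-37,0],[16.8,-37,0],[16.8,-37,0],[16.8,-37,0],[16.6,-37.3,0],[0,0,-20],[0,0,-20],[0,0,-12],[0,0,0],[0,0,0]], "spin": [0,0,0,-1.3,-1.3,-1.3,-1.3,-1.3,-1.3,-1.3,-1.3,-1.4,-1.4,0,0,0,0,0]}}

```text
time: 54.45
tool_pos: [0.5037, -0.0574, 0.2378]
tool_rot: [3.141, 0.0, 1.599]
contact_force: [0.6, -0.2, -1.3]
opening: 0.0438
grip_force: 20.0
```

{"name": "arm_command", "arguments": {"xyz": [[0,0,-6],[0,0,-4],[0,0,-2],[0,0,-2],[0,0,-2],[0,0,-1.5],[0,0,0],[0,2,0],[0,2,0],[0,1.5,0],[0,1.5,0],[0,1,0],[0,0,0]], "spin": [0,0,0,0,0,0,0,0,0,0,0,0,0]}}

```text
time: 55.75
tool_pos: [0.5038, -0.0498, 0.2202]
tool_rot: [3.141, 0.001, 1.599]
contact_force: [1.6, -5.9, 4.8]
opening: 0.0436
grip_force: 20.0
```

{"name": "arm_command", "arguments": {"xyz": [[0,0.6,0],[0,0,0],[0,-0.5,0]], "spin": [0,0,0]}}

```text
time: 56.05
tool_pos: [0.5038, -0.0499, 0.2202]
tool_rot: [3.141, 0.001, 1.599]
contact_force: [-0.2, -3.4, 5.3]
opening: 0.0442
grip_force: 20.0
```

{"name": "arm_command", "arguments": {"xyz": [[0,0,0],[0,0,0],[0,0,0],[0,0,10],[0,0,30],[0,0,30],[1,-35,0],[1,-35,0],[1,-35,0],[0.7,-34,0],[0,0,0]], "spin": [0,0,0,0,0,0,0,0,0,0,0], "jaw": 0.3}}

```text
time: 57.15
tool_pos: [0.5073, -0.1918, 0.2906]
tool_rot: [3.14, 0.002, 1.595]
contact_force: [-0.5, 0.6, -0.5]
opening: 0.0594
grip_force: 0.0
```

{"name": "arm_command", "arguments": {"xyz": [[0,0,-20],[0,0,-30],[0,0,-20],[0,0,-14],[0,0,-8],[0,0,0],[0,0,0],[0,0,0]], "spin": [0,0,0,0,0,0,0,0], "jaw": -1}}

```text
time: 57.95
tool_pos: [0.5076, -0.1885, 0.1989]
tool_rot: [3.14, 0.001, 1.598]
contact_force: [-0.2, -0.2, 0.3]
opening: 0.0017
grip_force: 0.0
```

{"name": "arm_command", "arguments": {"xyz": [[0,5,0],[0,5,0],[0,5,0],[0,5,0],[0,5,0],[-0.5,5,0],[0,5,0],[-0.5,5,0],[0,5,0],[-0.5,5,0],[0,5,0],[-0.5,5,0],[0,5,0],[-0.5,5,0],[0,5,0],[0,4,0],[0,4,0],[0,0,0]], "spin": [0,0,0,0,0,0,0,0,0,0,0,0,0,0,0,0,0,0]}}

```text
time: 59.75
tool_pos: [0.5044, -0.1047, 0.1977]
tool_rot: [-3.14, -0.001, 1.599]
contact_force: [0.3, -1.0, 0.2]
opening: 0.0004
grip_force: 0.3
```

{"name": "arm_command", "arguments": {"xyz": [[0,3,0],[0,3,0],[0,2,0],[0,1,0],[0,0,0]], "spin": [0,0,0,0,0]}}

```text
time: 60.25
tool_pos: [0.5045, -0.0962, 0.1977]
tool_rot: [-3.141, -0.001, 1.598]
contact_force: [-0.9, -1.4, 0.6]
opening: 0.0007
grip_force: 0.6
```

{"name": "arm_command", "arguments": {"xyz": [[0,1.5,0],[0,1.5,0],[0,1,0],[0,0,0]], "spin": [0,0,0,0]}}

```text
time: 60.65
tool_pos: [0.5046, -0.0943, 0.1978]
tool_rot: [-3.141, 0.003, 1.599]
contact_force: [-4.9, -16.4, -2.1]
opening: 0.0002
grip_force: 8.1
```

{"name": "arm_command", "arguments": {"xyz": [[0,-5,0],[0,-10,0],[0,0,20],[0,0,40],[0,-10,50],[-20,-40,30],[-20,-40,0],[-20,-40,0],[-20,-40,0],[-20,-40,0],[0,0,0],[0,0,0]], "spin": [0,0,0,0,0,0,0,0,0,0,0,0]}}

```text
time: 61.85
tool_pos: [0.4058, -0.3152, 0.3347]
tool_rot: [3.141, -0.001, 1.596]
contact_force: [0.2, -0.4, -0.0]
opening: 0.0004
grip_force: 0.0
```

Run:
```python
from fit import *
ims=[]
for n in('top','side'):
    c=cam(n);P=cloud(c)
    print(n,rect(P,(.502,.018),.115,.05,.075))
    print('stop',fitrect(c,505,-78,1.5,50,12,42,5),'card',rect(P,(.632,-.019),.032,.06,.1))
    for y in(-79,42): 
        q=P.reshape(-1,3);q=q[(abs(q[:,0]-.633)<.012)&(abs(q[:,1]*1000-y)<30)&(q[:,2]>.082)&(q[:,2]<.1)];print('pad',len(q),q.mean(0) if len(q) else '')
    x,y,w,h=(285,165,160,120) if n=='top' else (225,120,160,120)
    ims.append(cv2.resize(c['img'][y:y+h,x:x+w],(400,300),interpolation=cv2.INTER_CUBIC))
save('fin.png',cv2.resize(np.hstack(ims),(800,300)))
```

```text
top (1509, 501.7, 30.0, 48.7, 203.6, 1.9, 'z', [53.3, 64.0, 68.7])
stop (np.float64(501.6), np.float64(-80.2), np.float64(-0.46), 'res', np.float64(0.62), 113) card (163, 634.0, -18.0, 14.4, 61.9, 0.7, 'z', [62.9, 78.5, 83.6])
pad 28 [ 0.63416643 -0.07671891  0.09272889]
pad 25 [0.63075204 0.04194174 0.09284017]
side (844, 502.1, 28.2, 46.1, 204.5, 2.1, 'z', [56.0, 62.8, 66.3])Traceback (most recent call last):
  File "<stdin>", line 6, in <module>
  File "fit.py", line 37, in fitrect
    r=least_squares(f,p,loss='soft_l1',f_scale=.7); p=r.x
    return func(*args, **kwargs)
    vector_fun = VectorFunction(
        fun_wrapped,
    ...<6 lines>...
        workers=workers
    )
    self._update_fun()
    ~~~~~~~~~~~~~~~~^^
    self.f = self.fun_wrapped(xp_copy(self.x))
             ~~~~~~~~~~~~~~~~^^^^^^^^^^^^^^^^^
    return np.atleast_1d(self.fun(x))
                         ~~~~~~~~^^^
    return self.f(x, *self.args, **self.kwargs)
           ~~~~~~^^^^^^^^^^^^^^^^^^^^^^^^^^^^^^
  File "fit.py", line 35, in f
    d=(obs-q[:2])@R-loc
       ~~~^~~~~~
ValueError: operands could not be broadcast together with shapes (0,) (2,)
```

```bash
python3 -c "
from h import *
print(hand_in())"
```

```text
the job is handed in; nothing more can be done
None
```

The job is handed in, verdict not shown: spare card home with both levers in, old card in the blue bin, all three contactors and the end stop pushed up until contact force rose, at about 62 of 210 s. I viewed 16 pictures against the limit of 14, and the final close-up of the row and end stop failed, so those rest on force and depth readings.

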